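# Refill the roll-top glue-stick dispenser

### The job

Roll the dispenser's tambour cover all the way open, then refill the chute: lay in the green glue stick first so that it rolls down to the outlet stops, then the orange one so that it comes to rest right behind it (lay them in, do not drop them). Finally roll the cover fully shut, leaving the models and the pencil cup where they are.

Things in the scene. Friction and masses are not known exactly. Their poses are not given: they have to be found in the camera images.
- dispenser: Fixed plywood roll-top dispenser, 300 mm deep (x), 160 wide (y), 192 high. Origin on the table under the middle of the drum; front is -x, z up. Two white half-round cheeks (radius 137 mm about the track axis, 12 thick) stand 136 mm apart inside; side walls 52 mm high run the whole depth; a fixed hood covers the drum's rear from 33 degrees behind the top.
- chute_top (a point): Upper end of the white chute between the cheeks: x = -3, z = 50 mm in the dispenser frame, against a low wall (55 mm high). The chute slopes down 14 degrees to the front, to z = 12 mm at x = -158 mm, where two stops (42 mm high, 68 mm apart) hold the first stick. A stick laid across the chute (its axis along y) rolls down by itself.
- track_axis (a point): Centre of the cover's circular track, 55 mm above the dispenser's origin, axes as the dispenser. The cover is an arc of slats about the y line here, inner radius 118 mm, outer 125, 133 wide. Shut, its front edge is 14 degrees above the level (seen from here, at the front) and its rear edge at 116 degrees; fully open the front edge is at 86 degrees and the front is free.
- tambour (a joint): Roll of the wooden tambour cover about the track axis, rad: 0 = fully shut against its stop, 1.25 = fully open against its other stop; grows as the front edge rolls up and back. It may start a little ajar. Stiff: it stays where it is left; about 5 to 9 N at the pull moves it.
- pull_mid (a point): Grip point of the green pull: a flat blade across the cover, 90 mm wide (y), 10 thick, standing 45 out of the slats; this point is 30 mm out from the slats, mid-width, mid-thickness. It turns with the cover. Shut: x = -103, z = +115 mm from the track axis, blade pointing forwards and 58 degrees up; fully open: leaning back, 130 degrees from forward level.
- outlet (a point): Where the centre of the first stick rests, against the front stops: in the dispenser frame x = -141 mm, y = 0, z = 34 mm.
- second (a point): Where the centre of the next stick rests, touching the first: in the dispenser frame x = -108 mm, y = 0, z = 42 mm.
- green_stick_mid (a point): Centre of the green glue stick: a rigid smooth cylinder 34 mm in diameter, 115 mm long, about 70 g; x along its length. It starts lying in the refill rack, its centre 45 mm above the table.
- orange_stick_mid (a point): Centre of the orange glue stick: same shape, size and start height; x along its length.
- rack: Fixed grey refill rack, base 120 x 170 x 8 mm, origin on the table under its centre. The two sticks lie along its x on saddles (28 mm above the table, 4 mm lips, at x = +-40 mm), one at y = +45 mm and one at y = -45 mm; the middle 60 mm of each stick is free on both sides.
- card_model: Bystander: loose brown cardboard study model, 100 x 80 x 88 mm, origin at the centre of its underside.
- white_model: Bystander: loose white study model on a dark wooden base, 80 x 70 x 58 mm, origin at the centre of its underside.
- pencil_cup: Bystander: loose blue ceramic cup, 72 mm across, 85 mm high, origin at the centre of its underside.
Not all that is in view belongs to the job. Of the things like the part that bears green_stick_mid, leave any that is pink, purple or yellow; of the rest the larger one is meant.

How it is judged (in metres and radians):
On the way, in this order (a step that is already met when the one before it is completed fails the run):
1. the cover is rolled all the way open (beyond 1.12 of 1.25 rad) (value of joint tambour above 1.12 rad), for 0.2 s.
2. the green stick lies at the outlet, the orange one not yet loaded (distance between green_stick_mid and outlet below 0.015 m and angle between the x axis of green_stick_mid and the y axis of dispenser, either way round below 0.12 rad and not (contact force between the fingers and green_stick above 0.05 N) and value of joint tambour above 0.9 rad and distance between orange_stick_mid and second above 0.05 m), for 0.2 s.
3. the orange stick lies right behind it, the cover still open (distance between orange_stick_mid and second below 0.015 m and angle between the x axis of each of orange_stick_mid, green_stick_mid and the y axis of dispenser, either way round below 0.12 rad and distance between green_stick_mid and outlet below 0.015 m and not (contact force between the fingers and orange_stick above 0.05 N) and value of joint tambour above 0.5 rad), for 0.2 s.
At the end, for the whole second after the job is handed in: The cover is shut to within 0.04 rad of its stop; the green stick rests within 15 mm of the outlet point and the orange stick within 15 mm of the point behind it, both lying across the chute within 0.12 rad, at rest (value of joint tambour below 0.04 rad and distance between green_stick_mid and outlet below 0.015 m and angle between the x axis of each of green_stick_mid, orange_stick_mid and the y axis of dispenser, either way round below 0.12 rad and distance between orange_stick_mid and second below 0.015 m and linear speed of each of green_stick, orange_stick below 0.03 m/s); the robot touches nothing.
It fails at once if the green stick is dropped or thrown (faster than 0.9 m/s while not in the fingers) (linear speed of green_stick above 0.9 m/s and not (contact force between the fingers and green_stick above 0.05 N)).
It fails at once if the orange stick is dropped or thrown (faster than 0.9 m/s while not in the fingers) (linear speed of orange_stick above 0.9 m/s and not (contact force between the fingers and orange_stick above 0.05 N)).
It fails at once if the cardboard model is moved more than 25 mm (distance of card_model from where it was at the start of the episode above 0.025 m).
It fails at once if the white model is moved more than 25 mm (distance of white_model from where it was at the start of the episode above 0.025 m).
It fails at once if the pencil cup is moved more than 25 mm (distance of pencil_cup from where it was at the start of the episode above 0.025 m).
It also fails if it takes over 72 s, if anything falls off the work surface, if the arm or the gripper's body presses on something with over 40 N, if the wrist force passes 120 N, or if a joint passes its speed limit or range.

### The arm

A 6-joint arm with a two-finger parallel gripper is mounted at the origin on the work surface. World frame = base frame: x ahead of the robot, y to its left, z up, the work surface at z = 0. Lengths are in mm, angles in rad, forces in N, time in s.
With the tool pointing down it reaches from about 275 to 750 mm from the base axis. Payload 10.2 kg.
Tool frame: the origin (TCP) lies midway between the tips of the shut fingers; the grasp point (between the pads) lies 19 mm behind it; z points along the fingers, y is the line along which they close (so a half turn about z gives the same grasp; the last joint's range is limited). The gripper opens to 85 mm and grips with 20 to 120 N. Pads are 22 mm wide; open, the fingers measure 114 mm over their backs; the gripper's body (76 mm by 85 mm) begins 54 mm behind the grasp point. The pads swing forward as they close: fully open they stand 13 mm farther back than shut.
Start: joints at [1.004, 0.313, 1.498, -0, 1.331, -0.223], TCP at [176.973, 494.279, 231.294] pointing down, gripper open.
Joint ranges: [-2.94, 2.94], [-0.97, 2.17], [0.19, 2.56], [-1.23, 4.37], [0.02, 3.11], [-2.88, 2.88]. Speed limits (rad/s): [2.39, 2.39, 3.01, 3.14, 3.14, 3.14].

### API

Orientations are given as a unit quaternion [w, x, y, z].
In Python, from rig import ctrl gives the robot as it stands.
- The arm moves only by the tool send_rows, never from a script. Its argument "targets" is a list of rows, each a list of 7 numbers: the closure, from -1 (fully open) to 1 (shut), so that 0 is half open, then the shift along the tool's x, y, z in m, then the turn, a rotation vector about the tool's x, y, z in rad. In form: [[claw, dx, dy, dz, ax, ay, az], ...]. A call has exactly 10 rows; each row shifts and turns the commanded pose from where the row before left it, along the tool's axes as they then stand; what a row does not reach is not made up. A row lasts 1/8 s, in which the tool goes at most 62.5 mm and 10.7 degrees, less where a joint would pass 70% of its speed; a pose out of reach is approached as far as the arm can. A call with a gripper value outside its range is refused whole. The fingers move at their own pace and stop on an object; "squeeze" is the grip in N (left out, the last holds). Time passes only in rows, so rows that do not move let the fingers close, or fill a call up. It gives the time, the measured TCP pose, the force, the opening and the grip force at its end, in the units of the state.
- ctrl.sense(): the state, without advancing time (a new reading comes with each control period).
- ctrl.capture(name): name is "side" or "top" or "wrist"; returns a dict with "img" (480x640x3 uint8, red, green, blue), "camera_matrix" (3x3 intrinsics, pixels), "k1" (the pictures are not rectified: a ray, as slopes to the right and down, at radius r is drawn at 1 + k1 r^2 times it, then the intrinsics apply), "R" (3x3) and "t" (3): a world point X has camera coordinates R X + t. Camera axes: x right, y down, z forward; pixel columns grow to the right and rows downward; lengths in mm; the calibration is good to about 2 mm. A picture is of the moment at which its call begins. There is no depth.
- ctrl.finish_job(): hands the job in; it is judged then, once.
Trained networks look in a picture, given as the dict that the camera call returned (one of the last four; its "shot" number tells which), for a name from the list of things; names that differ only in an ending like _2 or _b are one class to them, and where a whole thing is asked for, a point or a joint stands for the part that bears it (a point fixed in the world has none). Each returns a list of dicts, best first, with "score" (0 to 1); they miss things now and then, are a little off and sometimes report something else, mostly with a low value. They report only what shows in the picture. A call takes as long as a camera call. They do not tell look-alikes from the thing itself.
- ctrl.boxes_of(query, picture): "extent" ([left, top, width, height] in pixels, round what is visible of it).
- ctrl.landmark_of(query, picture): "point" ([column, row] in pixels: a listed point, or the origin of a listed thing).
The state is a dict: "time_s": time; "joints": joint angles; "dq": joint speeds; "tau": joint torques, N m; "eef_pos": TCP position; "ee_rot": TCP orientation; "force": force on the tool from outside, world axes, zero at the start; "wrist_torque": the same for the moment, N m; "grip_width": opening from 0.0 (shut) to 1.0 (fully open); "grip_force": force on a finger pad.
Only numpy, scipy, OpenCV 4.12 (cv2) and the standard library are available. Lean on these libraries where they do the work, as an engineer would, in place of code of your own. Each camera call takes 0.05 s, during which the arm holds its last target. There are 200 camera calls.

## Working session

There is one attempt and no reset: what is moved stays moved. The work goes in short steps, Python scripts to look and compute and a tool call to move; the robot and the scene stay as the last step left them, time stands still between calls to the robot, and variables do not carry over. Pictures are saved under pics/ and viewed, at most 14 in all, crops included, and the job is handed in when it is done.

Besides the shell and the picture viewer there is one more tool, called after "Call:" as name(argument=value, ...), one argument or row to a line, values as JSON. send_rows: Moves the arm, as the interface text tells. Its arguments: {"type":"object","properties":{"targets":{"type":"array"},"squeeze":{"type":"number"}},"required":["targets"]}

```bash
ls; mkdir -p pics; cat > h.py <<'E'
import numpy as np, cv2
from rig import ctrl
from scipy.spatial.transform import Rotation as Ro
def undist(p,c):
    K=np.array(c["camera_matrix"]);q=np.array([(p[0]-K[0,2])/K[0,0],(p[1]-K[1,2])/K[1,1]])
    s=q.copy()
    for _ in range(20): s=q/(1+c["k1"]*(s@s))
    return s
def ray(p,c):
    s=undist(p,c);R=np.array(c["R"]);t=np.array(c["t"])
    return -R.T@t, R.T@np.array([s[0],s[1],1])
def at_z(p,c,z):
    o,d=ray(p,c);return o+d*(z-o[2])/d[2]
def tri(obs):
    A=np.zeros((3,3));b=np.zeros(3)
    for p,c in obs:
        o,d=ray(p,c);d=d/np.linalg.norm(d);M=np.eye(3)-np.outer(d,d);A+=M;b+=M@o
    return np.linalg.solve(A,b)
def proj(X,c):
    v=np.array(c["R"])@np.array(X)+np.array(c["t"]);s=v[:2]/v[2];s=s*(1+c["k1"]*(s@s));K=np.array(c["camera_matrix"])
    return [K[0,0]*s[0]+K[0,2],K[1,1]*s[1]+K[1,2]]
def save(c,n): cv2.imwrite("pics/"+n,cv2.cvtColor(c["img"],cv2.COLOR_RGB2BGR))
E
python3 - <<'E'
from h import *
np.set_printoptions(precision=1,suppress=True)
cs={n:ctrl.capture(n) for n in("side","top")}
for n,c in cs.items():
    save(c,n+"0.png"); print(n,ray((320,240),c))
for q in "dispenser chute_top track_axis pull_mid outlet second green_stick_mid orange_stick_mid rack card_model white_model pencil_cup".split():
    obs=[]
    for n,c in cs.items():
        r=ctrl.landmark_of(q,c); 
        print(q,n,[(np.round(d["point"]).tolist(),round(d["score"],2)) for d in r[:3]])
        if r: obs.append((r[0]["point"],c))
    if len(obs)==2: print("   ",tri(obs))
print(ctrl.sense())
E
```

```text
pics
side (array([ 360. ,  792.6, 1016.2]), array([ 0.2, -0.6, -0.8]))
top (array([ 495.4,   96.7, 1248.1]), array([ 0.1,  0. , -1. ]))
dispenser side [([365.0, 177.0], 0.91)]
dispenser top []
chute_top side [([253.0, 224.0], 0.55)]
chute_top top []
track_axis side [([345.0, 446.0], 0.44)]
track_axis top []
pull_mid side [([413.0, 126.0], 0.76)]
pull_mid top [([468.0, 277.0], 0.77), ([366.0, 334.0], 0.68)]
    [ 513.3 -194.2  181.3]
outlet side [([426.0, 183.0], 0.69)]
outlet top [([449.0, 296.0], 0.83)]
    [ 470.5 -190.9   33.1]
second side [([415.0, 175.0], 0.59), ([320.0, 281.0], 0.41)]
second top [([451.0, 284.0], 0.7)]
    [ 498.8 -193.5   44.6]
green_stick_mid side [([300.0, 319.0], 0.96), ([209.0, 340.0], 0.88), ([248.0, 292.0], 0.77)]
green_stick_mid top [([252.0, 314.0], 0.79), ([284.0, 183.0], 0.75), ([262.0, 240.0], 0.73)]
    [506.  273.1 163.5]
orange_stick_mid side [([322.0, 286.0], 0.74), ([414.0, 175.0], 0.23), ([412.0, 128.0], 0.22)]
orange_stick_mid top [([305.0, 241.0], 0.89)]
    [597.4 141.4  24. ]
rack side [([315.0, 316.0], 0.7)]
rack top [([279.0, 241.0], 0.58), ([450.0, 282.0], 0.28)]
    [594.9 202.4   9.1]
card_model side [([252.0, 221.0], 0.75), ([315.0, 317.0], 0.32)]
card_model top [([361.0, 156.0], 0.79)]
    [808.4   6.   -8.8]
white_model side [([300.0, 317.0], 0.58)]
white_model top [([369.0, 333.0], 0.69), ([357.0, 156.0], 0.65)]
    [510.   78.7 -45.3]
pencil_cup side [([345.0, 442.0], 0.89)]
pencil_cup top [([185.0, 302.0], 0.9), ([360.0, 157.0], 0.66), ([367.0, 334.0], 0.57)]
    [456.1 421.8  10.4]
{'time_s': 1.3, 'joints': array([ 1. ,  0.3,  1.5, -0. ,  1.3, -0.2]), 'dq': array([-0., -0., -0.,  0., -0., -0.]), 'tau': array([ -0. , -41.2, -26. ,  -0. ,   0. ,   0. ]), 'eef_pos': array([177. , 494.3, 231.3]), 'ee_rot': array([ 0. ,  0.2,  1. , -0. ]), 'force': array([ 0.7,  0.8, -0.1]), 'wrist_torque': array([-0., -0.,  0.]), 'grip_force': 0.0, 'grip_width': 0.9973960818615074}
```

View pics/side0.png

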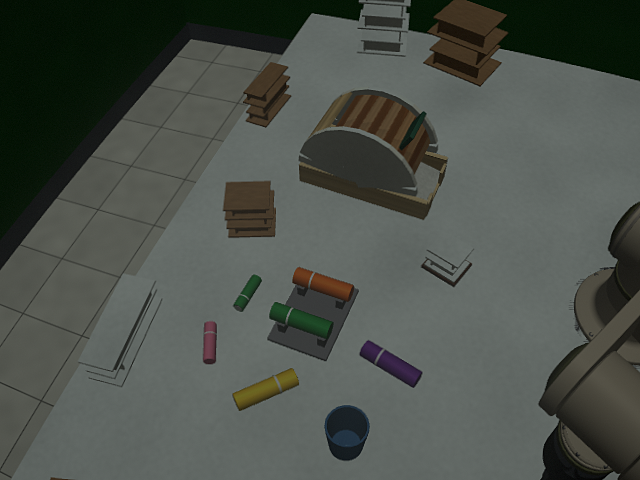

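View pics/top0.png

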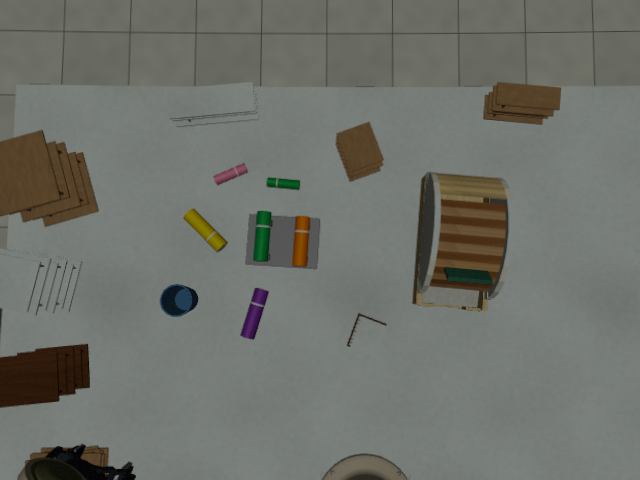

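Candidates for the green stick in the top view are the large green in the rack at (263,236) and the small loose green at (283,184). Purple, yellow and pink are excluded. The rack one is the larger and lies on the saddles, so it is the one meant. Orange is at (302,241), the dispenser at about (462,240), the card model at (360,152), the white model at (367,330) and the cup at (180,300). I'll confirm this in a crop and overlay a first pose guess.

```bash
cat >> h.py <<'E'
def disp_pts(P,j=0.0):
    x0,y0,th=P;c,s=np.cos(th),np.sin(th)
    W=lambda p:np.array([x0+c*p[0]-s*p[1],y0+s*p[0]+c*p[1],p[2]])
    L=[]
    for y in(-80,80): L.append([W((-137*np.cos(a),y,55+137*np.sin(a))) for a in np.linspace(0,np.pi,40)])
    for y in(-80,80): L.append([W((x,y,52)) for x in(-165,135)])
    L.append([W((-165,y,52)) for y in(-80,80)])
    a=np.radians(58)+j;b=np.array([np.cos(a),np.sin(a)])
    L.append([W((-r*b[0]+0*y,y,55+r*b[1])) for r,y in((125,-45),(170,-45),(170,45),(125,45),(125,-45))])
    return L
def overlay(c,P,j=0.0):
    im=cv2.cvtColor(c["img"],cv2.COLOR_RGB2BGR)
    im=cv2.convertScaleAbs(im,alpha=1.6);im=cv2.resize(im,None,fx=4,fy=4,interpolation=cv2.INTER_CUBIC)
    for l in disp_pts(P,j):
        q=np.array([np.array(proj(X,c))*4+1.5 for X in l]);cv2.polylines(im,[np.int32(q)],False,(255,0,255),1)
    return im
def blob(c,lo,hi,box,z):
    x,y,w,h=box;hsv=cv2.cvtColor(c["img"],cv2.COLOR_RGB2HSV)[y:y+h,x:x+w]
    m=cv2.inRange(hsv,lo,hi);m=cv2.morphologyEx(m,cv2.MORPH_CLOSE,np.ones((7,7)))
    n,_,st,_=cv2.connectedComponentsWithStats(m)
    lab=_ if False else cv2.connectedComponents(m)[1];k=1+np.argmax(st[1:,4])
    cn=np.argwhere(lab==k)[:,::-1].astype(np.float32)
    r=cv2.minAreaRect(cn);p=cv2.boxPoints(r)+[x,y]
    q=np.array([at_z(v,c,z) for v in p]);ed=[q[1]-q[0],q[2]-q[1]];e=max(ed,key=np.linalg.norm)
    return q.mean(0),e,[np.linalg.norm(v) for v in ed]
E
python3 - <<'E'
from h import *
np.set_printoptions(precision=3,suppress=True)
t=ctrl.capture("top");s=ctrl.capture("side")
for n,lo,hi,box in(("green",(45,80,25),(85,255,255),(240,200,40,75)),("orange",(3,120,60),(18,255,255),(285,200,35,80))):
    m,e,d=blob(t,lo,hi,box,45);a=np.arctan2(e[1],e[0]);print(n,m,np.degrees(a),d)
P=(612,-197,-0.05)
a=overlay(t,P)[150*4:320*4,400*4:525*4];b=overlay(s,P)[80*4:225*4,290*4:460*4]
a=cv2.resize(a,(400,544));b=cv2.resize(b,(400,341));r=cv2.resize(overlay(t,P)[170*4:280*4,235*4:325*4],(209,255))
M=np.zeros((600,800,3),np.uint8);M[:544,:400]=a;M[:341,400:]=b;M[341:596,400:609]=r
cv2.imwrite("pics/m1.png",M)
E
```

```text
green [606.907 238.838  45.   ] -3.182978848402029 [np.float64(115.16665374109071), np.float64(33.06787798927507)]
orange [595.408 149.132  45.   ] -3.591170293586841 [np.float64(115.90608420502907), np.float64(32.66779342960558)]
```

View pics/m1.png

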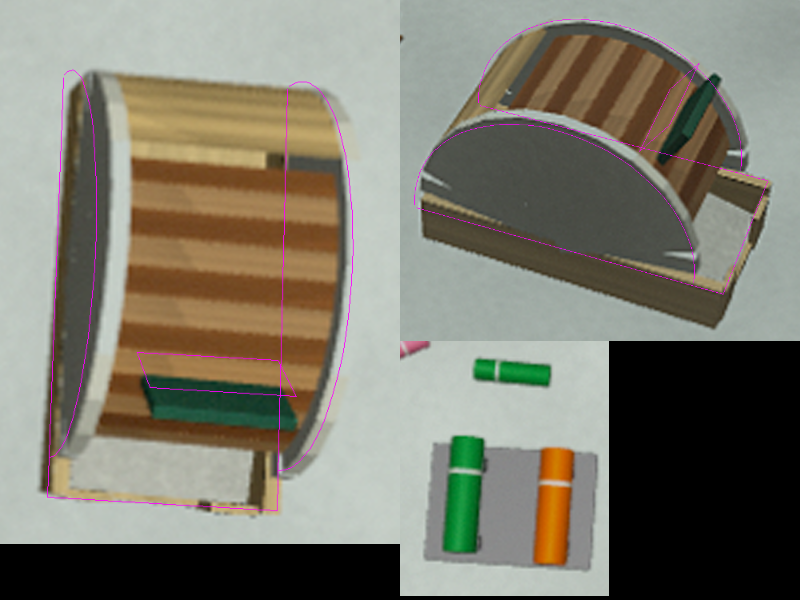

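The crop confirms it: the large green stick lies in the rack and the short one lies loose. The overlay shows the blade is not radial and yaw is nearer -0.085. I'll fit the pose to hand-picked points.

```bash
cat >> h.py <<'E'
def disp_pts(P,j=0.0):
    x0,y0,th=P;c,s=np.cos(th),np.sin(th)
    W=lambda p:np.array([x0+c*p[0]-s*p[1],y0+s*p[0]+c*p[1],p[2]])
    L=[]
    for y in(-80,80): L.append([W((-137*np.cos(a),y,55+137*np.sin(a))) for a in np.linspace(0,np.pi,40)])
    for y in(-80,80): L.append([W((x,y,52)) for x in(-165,135)])
    L.append([W((-165,y,52)) for y in(-80,80)])
    L.append([W(blade(j,o,y,t)) for o,y,t in((-30,-45,0),(15,-45,0),(15,45,0),(-30,45,0),(-30,-45,0))])
    L.append([W(blade(j,15,y,t)) for y,t in((-45,5),(-45,-5),(45,-5),(45,5),(-45,5))])
    return L
def blade(j,o,y,t):  # o along blade from grip point, t thickness (+ = upward/rear)
    a=np.radians(58)+j;b=np.arctan2(115,103)+j;r=np.hypot(103,115)
    return (-r*np.cos(b)-o*np.cos(a)+t*np.sin(a),y,55+r*np.sin(b)+o*np.sin(a)+t*np.cos(a))
E
cat > fit.py <<'E'
from h import *
from scipy.optimize import least_squares
np.set_printoptions(precision=3,suppress=True)
t=ctrl.capture("top");s=ctrl.capture("side")
T=lambda u,v:np.array([400+u/3.2,150+v/3.2]);S=lambda u,v:np.array([290+u/2.353-400/2.353,80+v/2.353])
def W(P,p):
    c,sn=np.cos(P[2]),np.sin(P[2]);return np.array([P[0]+c*p[0]-sn*p[1],P[1]+sn*p[0]+c*p[1],p[2]])
# features: (cam, picture point, model fn(P,j,xf))
F=[(t,T(50,489),lambda j,f:(-f,80,52)),(t,T(275,513),lambda j,f:(-f,-80,52)),
(s,S(718,290),lambda j,f:(-f,80,52)),(s,S(767,184),lambda j,f:(-f,-80,52)),
(t,T(153,418),lambda j,f:blade(j,15,45,-5)),(t,T(296,430),lambda j,f:blade(j,15,-45,-5)),
(s,S(719,76),lambda j,f:blade(j,15,-45,0)),
(s,S(662,162),lambda j,f:blade(j,-30,45,-5))]
def res(v):
    return np.concatenate([np.array(proj(W(v[:3],f(v[3],v[4])),c))-p for c,p,f in F])
r=least_squares(res,[610,-197,-.08,0.05,165],loss="soft_l1");print(r.x);print(r.fun.reshape(-1,2))
P=r.x[:3];j=r.x[3]
a=overlay(t,P,j)[150*4:320*4,400*4:525*4];b=overlay(s,P,j)[80*4:225*4,290*4:460*4]
a=cv2.resize(a,(400,544));b=cv2.resize(b,(400,341))
M=np.zeros((600,800,3),np.uint8);M[:544,:400]=a;M[:341,400:]=b
cv2.imwrite("pics/m2.png",M)
for q in "chute_top track_axis pull_mid outlet second".split():
    for c in(t,s): print(q,[np.round(d["point"]).tolist() for d in ctrl.landmark_of(q,c)[:1]])
print(proj(W(P,(-141,0,34)),t),proj(W(P,(-141,0,34)),s),proj(W(P,blade(j,0,0,0)),t),proj(W(P,blade(j,0,0,0)),s))
E
python3 fit.py
```

```text
[ 608.131 -206.284   -0.097    0.061  160.26 ]
[[-0.196 -0.23 ]
 [ 1.016 -0.046]
 [-0.22   0.12 ]
 [ 1.256 -1.932]
 [-0.892 -0.333]
 [-0.302  0.695]
 [-0.402 -1.319]
 [ 0.034  0.878]]
chute_top []
chute_top []
track_axis []
track_axis []
pull_mid []
pull_mid [[415.0, 125.0]]
outlet [[452.0, 296.0]]
outlet [[426.0, 181.0]]
second [[449.0, 282.0]]
second [[415.0, 174.0]]
[np.float64(449.80679216730493), np.float64(297.61264589713136)] [np.float64(427.2727355877162), np.float64(182.07826825826493)] [np.float64(468.4497451261503), np.float64(276.99097313416996)] [np.float64(414.39277996178674), np.float64(127.47923716812052)]
```

View pics/m2.png

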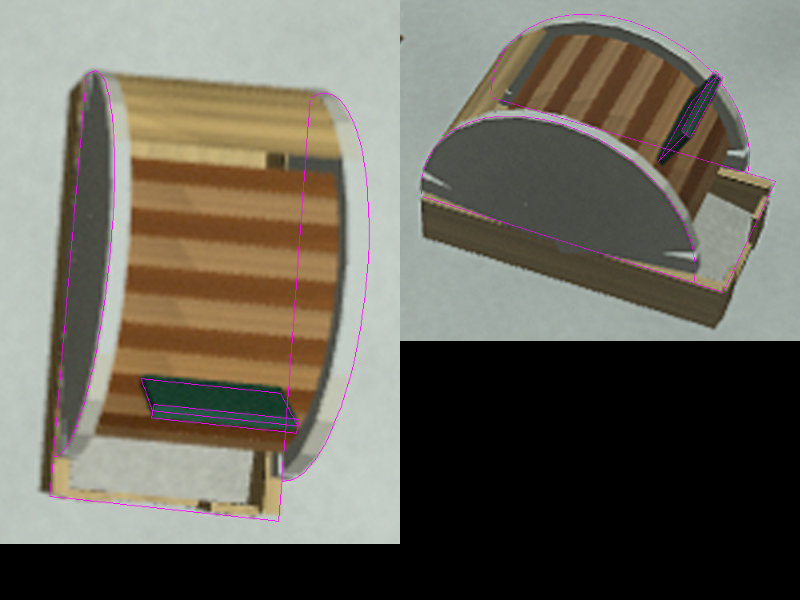

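```bash
cat >> h.py <<'E'
P=(608,-204.5,-0.09)
def W(p,P=P):
    c,s=np.cos(P[2]),np.sin(P[2]);return np.array([P[0]+c*p[0]-s*p[1],P[1]+s*p[0]+c*p[1],p[2]])
def Rt(yaw,tilt=0):  # tool x at world yaw, pointing down; tilt about tool... leaning later
    x=np.array([np.cos(yaw),np.sin(yaw),0]);z=np.array([0,0,-1.]);y=np.cross(z,x)
    return Ro.from_matrix(np.stack([x,y,z],1))
def pose():
    s=ctrl.sense();q=s["ee_rot"];return np.array(s["eef_pos"]),Ro.from_quat([q[1],q[2],q[3],q[0]]),s
def rows(way,p=None,R=None):  # way: list of (pos,R,n) -> rows text
    if p is None: p,R,_=pose()
    out=[]
    for tp,tR,n in way:
        if tR is None: tR=R
        rv=(R.inv()*tR).as_rotvec()/n; p0=p.copy()
        for k in range(n):
            d=R.inv().apply(p0+(np.array(tp)-p0)*(k+1)/n-p)/1000
            d=np.round(d,4);r=np.round(rv,3)
            out.append([*d,*r]);p=p+R.apply(d)*1000;R=R*Ro.from_rotvec(r)
    for i in range(0,len(out),10): print("[",",\n".join(str([float(v) for v in o]) for o in out[i:i+10]),"]")
    return p,R
def push(j,gap=0,z0=0):
    g=blade(j,0,0,-5);t=blade(j,15,0,-5);a=np.radians(58)+j
    z=blade(j,0,0,0)[2]+z0
    x=t[0] if a<np.pi/2 else g[0]+(z-g[2])/np.tan(a)*-1
    return (x-11-gap,0,z)
E
python3 - <<'E'
from h import *
np.set_printoptions(precision=3,suppress=True)
p,R,s=pose();print(p,s["ee_rot"],s["joints"],R.as_matrix())
for j in(0.06,.4,.8,1.25): print(j,push(j),W(push(j)))
rows([(W(push(0.06,25))+[0,0,45],Rt(np.pi-.09),20)])
E
```

```text
[176.985 494.279 231.29 ] [ 0.     0.171  0.985 -0.   ] [ 1.004  0.313  1.498 -0.     1.331 -0.223] [[-0.941  0.337  0.   ]
 [ 0.337  0.941 -0.   ]
 [-0.     0.    -1.   ]]
0.06 (np.float64(-118.48198562873478), 0, np.float64(175.9693547599313)) [ 489.998 -193.851  175.969]
0.4 (np.float64(-68.39113174280845), 0, np.float64(201.0321035681228)) [ 539.886 -198.353  201.032]
0.8 (np.float64(-5.414268720862652), 0, np.float64(209.00894893757487)) [ 602.608 -204.013  209.009]
1.25 (np.float64(59.16399777886862), 0, np.float64(189.00748746908133)) [ 666.925 -209.818  189.007]
[ [-0.0251, -0.0274, 0.0005, -0.0, 0.0, -0.013],
[-0.0248, -0.0278, 0.0005, -0.0, 0.0, -0.013],
[-0.0244, -0.0281, 0.0006, -0.0, 0.0, -0.013],
[-0.024, -0.0284, 0.0005, -0.0, 0.0, -0.013],
[-0.0237, -0.0287, 0.0005, -0.0, 0.0, -0.013],
[-0.0233, -0.029, 0.0005, -0.0, 0.0, -0.013],
[-0.0229, -0.0293, 0.0005, -0.0, 0.0, -0.013],
[-0.0225, -0.0296, 0.0005, -0.0, 0.0, -0.013],
[-0.0221, -0.0299, 0.0006, -0.0, 0.0, -0.013],
[-0.0218, -0.0301, 0.0005, -0.0, 0.0, -0.013] ]
[ [-0.0213, -0.0305, 0.0005, -0.0, 0.0, -0.013],
[-0.021, -0.0307, 0.0005, -0.0, 0.0, -0.013],
[-0.0205, -0.031, 0.0005, -0.0, 0.0, -0.013],
[-0.0202, -0.0313, 0.0005, -0.0, 0.0, -0.013],
[-0.0197, -0.0315, 0.0006, -0.0, 0.0, -0.013],
[-0.0194, -0.0318, 0.0005, -0.0, 0.0, -0.013],
[-0.0189, -0.032, 0.0005, -0.0, 0.0, -0.013],
[-0.0185, -0.0323, 0.0005, -0.0, 0.0, -0.013],
[-0.018, -0.0325, 0.0005, -0.0, 0.0, -0.013],
[-0.0177, -0.0328, 0.0005, -0.0, 0.0, -0.013] ]
```

Call:
send_rows(
  targets=[
    [1, -0.025, -0.0275, 0.0005, 0, 0, -0.013],
    [1, -0.025, -0.028, 0.0005, 0, 0, -0.013],
    [1, -0.0245, -0.028, 0.0005, 0, 0, -0.013],
    [1, -0.024, -0.0285, 0.0005, 0, 0, -0.013],
    [1, -0.0235, -0.0285, 0.0005, 0, 0, -0.013],
    [1, -0.0235, -0.029, 0.0005, 0, 0, -0.013],
    [1, -0.023, -0.0295, 0.0005, 0, 0, -0.013],
    [1, -0.0225, -0.0295, 0.0005, 0, 0, -0.013],
    [1, -0.022, -0.03, 0.0005, 0, 0, -0.013],
    [1, -0.022, -0.03, 0.0005, 0, 0, -0.013],
  ],
)

```text
time_s: 3.25
eef_pos: [321.7, 149.9, 226.5]
ee_rot: [0.0, 0.106, 0.994, 0.0]
force: [0.5, -0.5, 0.4]
grip_width: 0.001
grip_force: 0.0
```

Call:
send_rows(
  targets=[
    [1, -0.0215, -0.0305, 0.0005, 0, 0, -0.013],
    [1, -0.021, -0.0305, 0.0005, 0, 0, -0.013],
    [1, -0.0205, -0.031, 0.0005, 0, 0, -0.013],
    [1, -0.02, -0.0315, 0.0005, 0, 0, -0.013],
    [1, -0.02, -0.0315, 0.0005, 0, 0, -0.013],
    [1, -0.0195, -0.032, 0.0005, 0, 0, -0.013],
    [1, -0.019, -0.032, 0.0005, 0, 0, -0.013],
    [1, -0.0185, -0.0325, 0.0005, 0, 0, -0.013],
    [1, -0.018, -0.0325, 0.0005, 0, 0, -0.013],
    [1, -0.0175, -0.033, 0.0005, 0, 0, -0.013],
  ],
)

```text
time_s: 4.5
eef_pos: [466.0, -193.8, 221.3]
ee_rot: [0.0, 0.042, 0.999, -0.0]
force: [0.1, 0.4, 0.4]
grip_width: 0.001
grip_force: 0.0
```

```bash
python3 - <<'E'
from h import *
np.set_printoptions(precision=3,suppress=True)
p,R,s=pose();print(p,s["ee_rot"],s["joints"],s["time_s"])
c=ctrl.capture("wrist");save(c,"w1.png")
for q in("pull_mid","outlet","second"): print(q,[(np.round(d["point"]).tolist(),d["score"]) for d in ctrl.landmark_of(q,c)[:2]])
print(proj(W(blade(.06,0,0,0)),c),proj(W((-141,0,34)),c),proj(W((-108,0,42)),c),ray((320,240),c))
p1,R1=rows([(W(push(0.06,12)),Rt(np.pi-.09),4),(W(push(.06,-2)),None,2),(W(push(.2,-2)),None,2),(W(push(.35,-2)),None,2)])
rows([(W(push(j,-2)),None,2) for j in(.5,.65,.8,.95,1.1)],p1,R1)
E
```

```text
[ 465.983 -193.797  221.317] [ 0.     0.042  0.999 -0.   ] [-0.627  0.276  1.574  0.     1.292 -2.114] 4.5
pull_mid []
outlet [([312.0, 213.0], 0.78)]
second [([311.0, 255.0], 0.56)]
[np.float64(314.85923819933413), np.float64(349.43463114258617)] [np.float64(313.8828397793411), np.float64(219.48134712655616)] [np.float64(313.64886337396837), np.float64(257.3956270790246)] (array([ 399.586, -188.34 ,  364.548]), array([ 0.256,  0.001, -0.967]))
[ [-0.0032, 0.0002, 0.0113, 0.0, -0.0, 0.001],
[-0.0031, 0.0003, 0.0112, 0.0, -0.0, 0.001],
[-0.0032, 0.0002, 0.0113, 0.0, -0.0, 0.001],
[-0.0031, 0.0002, 0.0112, 0.0, -0.0, 0.001],
[-0.007, -0.0, 0.0, 0.0, 0.0, 0.0],
[-0.007, -0.0, 0.0, 0.0, 0.0, 0.0],
[-0.0097, -0.0, -0.0061, 0.0, 0.0, 0.0],
[-0.0097, -0.0, -0.0061, 0.0, 0.0, 0.0],
[-0.0114, -0.0, -0.0051, 0.0, 0.0, 0.0],
[-0.0114, -0.0, -0.0051, 0.0, 0.0, 0.0] ]
[ [-0.0121, -0.0, -0.0035, 0.0, 0.0, 0.0],
[-0.0121, -0.0001, -0.0035, 0.0, 0.0, 0.0],
[-0.0118, -0.0, -0.0018, 0.0, 0.0, 0.0],
[-0.0119, -0.0, -0.0018, 0.0, 0.0, 0.0],
[-0.0115, -0.0, -0.0, 0.0, 0.0, 0.0],
[-0.0115, -0.0, -0.0001, 0.0, 0.0, 0.0],
[-0.0113, -0.0, 0.0017, 0.0, 0.0, 0.0],
[-0.0113, -0.0001, 0.0016, 0.0, 0.0, 0.0],
[-0.0109, -0.0, 0.0034, 0.0, 0.0, 0.0],
[-0.0108, -0.0, 0.0033, 0.0, 0.0, 0.0] ]
```

View pics/w1.png

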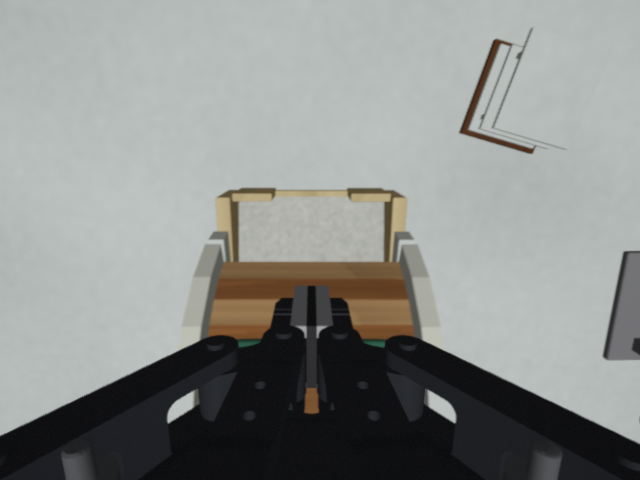

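The wrist view shows the dispenser centred at column 311 and square to the tool, so the pose is good. I'll start pushing the pull.

Call:
send_rows(
  targets=[
    [1, -0.003, 0, 0.0115, 0, 0, 0],
    [1, -0.003, 0, 0.0115, 0, 0, 0],
    [1, -0.003, 0, 0.0115, 0, 0, 0],
    [1, -0.003, 0, 0.011, 0, 0, 0],
    [1, -0.007, 0, 0, 0, 0, 0],
    [1, -0.007, 0, 0, 0, 0, 0],
    [1, -0.0097, 0, -0.006, 0, 0, 0],
    [1, -0.0097, 0, -0.006, 0, 0, 0],
    [1, -0.0114, 0, -0.005, 0, 0, 0],
    [1, -0.0114, 0, -0.005, 0, 0, 0],
  ],
)

```text
time_s: 5.95
eef_pos: [533.2, -198.5, 199.2]
ee_rot: [-0.001, 0.042, 0.999, -0.0]
force: [-10.1, 0.8, 8.1]
grip_width: -0.001
grip_force: 5.0
```

Call:
send_rows(
  targets=[
    [1, -0.012, 0, -0.0035, 0, 0, 0],
    [1, -0.012, 0, -0.0035, 0, 0, 0],
    [1, -0.012, 0, -0.002, 0, 0, 0],
    [1, -0.012, 0, -0.002, 0, 0, 0],
    [1, -0.0115, 0, 0, 0, 0, 0],
    [1, -0.0115, 0, 0, 0, 0, 0],
    [1, -0.0113, 0, 0.0015, 0, 0, 0],
    [1, -0.0113, 0, 0.0015, 0, 0, 0],
    [1, -0.011, 0, 0.0035, 0, 0, 0],
    [1, -0.011, 0, 0.0035, 0, 0, 0],
  ],
)

```text
time_s: 7.2
eef_pos: [649.5, -208.3, 200.4]
ee_rot: [0.001, 0.042, 0.999, -0.001]
force: [-2.2, -0.7, 6.0]
grip_width: 0.001
grip_force: 2.8
```

```bash
sed -i 's/^P=(608,-204.5/P=(608,-205.5/' h.py; python3 - <<'E'
from h import *
np.set_printoptions(precision=3,suppress=True)
p,R,s=pose();print(p,s["force"],s["joints"],s["time_s"],W(push(1.1)))
c=ctrl.capture("side");a=overlay(c,P,1.1)[60*4:225*4,290*4:460*4];cv2.imwrite("pics/s2.png",a)
rows([(W(push(j,-3)),None,3) for j in(1.18,1.25,1.27)])
E
```

```text
[ 649.547 -208.324  200.443] [-2.197 -0.726  6.016] [-0.481  0.694  0.988 -0.001  1.457 -1.968] 7.2 [ 646.776 -208.999  198.958]
[ [-0.0035, -0.0004, 0.0018, 0.0, 0.0, 0.0],
[-0.0036, -0.0003, 0.0018, 0.0, 0.0, 0.0],
[-0.0035, -0.0004, 0.0018, 0.0, 0.0, 0.0],
[-0.0031, -0.0, 0.0017, 0.0, 0.0, 0.0],
[-0.0031, -0.0, 0.0017, 0.0, 0.0, 0.0],
[-0.003, -0.0001, 0.0017, 0.0, 0.0, 0.0],
[-0.0009, 0.0, 0.0005, 0.0, 0.0, 0.0],
[-0.0008, 0.0, 0.0005, 0.0, 0.0, 0.0],
[-0.0009, 0.0, 0.0005, 0.0, 0.0, 0.0] ]
```

View pics/s2.png

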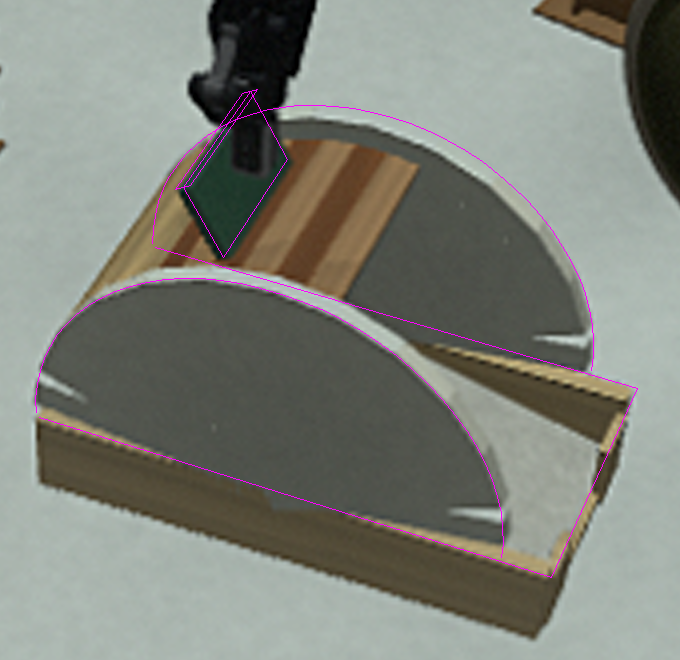

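The cover is at about 1.1 rad and the overlay matches the blade. I'll push it on to the stop.

Call:
send_rows(
  targets=[
    [1, -0.0035, 0, 0.002, 0, 0, 0],
    [1, -0.0035, 0, 0.002, 0, 0, 0],
    [1, -0.0035, 0, 0.002, 0, 0, 0],
    [1, -0.003, 0, 0.0017, 0, 0, 0],
    [1, -0.003, 0, 0.0017, 0, 0, 0],
    [1, -0.003, 0, 0.0017, 0, 0, 0],
    [1, -0.001, 0, 0.0005, 0, 0, 0],
    [1, -0.001, 0, 0.0005, 0, 0, 0],
    [1, 0, 0, 0, 0, 0, 0],
    [1, 0, 0, 0, 0, 0, 0],
  ],
)

```text
time_s: 8.5
eef_pos: [669.8, -209.9, 188.4]
ee_rot: [-0.0, 0.042, 0.999, -0.0]
force: [-6.9, 0.9, 8.2]
grip_width: -0.003
grip_force: 5.4
```

```bash
python3 - <<'E'
from h import *
np.set_printoptions(precision=3,suppress=True)
p,R,s=pose();print(p,s["force"],W(push(1.2)),W(push(1.25)))
# retreat and go to green stick
G=np.array([606.9,238.8,45]);A=Rt(np.pi-.06)
p1,R1=rows([(p+[-25,2,25],None,2),([600,15,230],A,8),([606,239,190],None,8),([607,239,100],None,2)])
E
```

```text
[ 669.801 -209.901  188.352] [-6.888  0.925  8.168] [ 660.408 -210.23   192.671] [ 666.925 -210.818  189.007]
[ [0.0125, -0.0001, -0.0125, 0.0, 0.0, 0.0],
[0.0126, -0.0, -0.0125, 0.0, 0.0, 0.0],
[0.0079, 0.0273, -0.0021, -0.0, -0.0, -0.003],
[0.0078, 0.0273, -0.0021, -0.0, -0.0, -0.003],
[0.0078, 0.0273, -0.0021, -0.0, -0.0, -0.003],
[0.0077, 0.0274, -0.0021, -0.0, -0.0, -0.003],
[0.0075, 0.0274, -0.0021, -0.0, -0.0, -0.003],
[0.0076, 0.0274, -0.0021, -0.0, -0.0, -0.003],
[0.0074, 0.0274, -0.0021, -0.0, -0.0, -0.003],
[0.0073, 0.0275, -0.0021, -0.0, -0.0, -0.003] ]
[ [0.0009, 0.028, 0.005, 0.0, 0.0, 0.0],
[0.001, 0.028, 0.005, 0.0, 0.0, 0.0],
[0.0009, 0.028, 0.0049, 0.0, 0.0, 0.0],
[0.0009, 0.028, 0.005, 0.0, 0.0, 0.0],
[0.0009, 0.028, 0.005, 0.0, 0.0, 0.0],
[0.001, 0.028, 0.005, 0.0, 0.0, 0.0],
[0.0009, 0.028, 0.0049, 0.0, 0.0, 0.0],
[0.0009, 0.028, 0.005, 0.0, 0.0, 0.0],
[-0.0005, 0.0, 0.045, 0.0, 0.0, 0.0],
[-0.0005, 0.0001, 0.045, 0.0, 0.0, 0.0] ]
```

Call:
send_rows(
  targets=[
    [1, 0.0125, 0, -0.0125, 0, 0, 0],
    [1, 0.0125, 0, -0.0125, 0, 0, 0],
    [1, 0.008, 0.0275, -0.002, 0, 0, -0.003],
    [1, 0.008, 0.0275, -0.002, 0, 0, -0.003],
    [0, 0.008, 0.0275, -0.002, 0, 0, -0.003],
    [-1, 0.0075, 0.0275, -0.002, 0, 0, -0.003],
    [-1, 0.0075, 0.0275, -0.002, 0, 0, -0.003],
    [-1, 0.0075, 0.0275, -0.002, 0, 0, -0.003],
    [-1, 0.0075, 0.0275, -0.002, 0, 0, -0.003],
    [-1, 0.0075, 0.0275, -0.002, 0, 0, -0.003],
  ],
)

```text
time_s: 9.75
eef_pos: [599.9, 17.2, 227.9]
ee_rot: [0.0, 0.03, 1.0, 0.0]
force: [1.4, -0.1, 0.1]
grip_width: 0.999
grip_force: 0.0
```

Call:
send_rows(
  targets=[
    [-1, 0.001, 0.028, 0.005, 0, 0, 0],
    [-1, 0.001, 0.028, 0.005, 0, 0, 0],
    [-1, 0.001, 0.028, 0.005, 0, 0, 0],
    [-1, 0.001, 0.028, 0.005, 0, 0, 0],
    [-1, 0.001, 0.028, 0.005, 0, 0, 0],
    [-1, 0.001, 0.028, 0.005, 0, 0, 0],
    [-1, 0.001, 0.028, 0.005, 0, 0, 0],
    [-1, 0.001, 0.028, 0.005, 0, 0, 0],
    [-1, 0, 0, 0.02, 0, 0, 0],
    [-1, 0, 0, 0.02, 0, 0, 0],
  ],
)

```text
time_s: 11.0
eef_pos: [605.5, 240.9, 147.2]
ee_rot: [0.0, 0.03, 1.0, 0.0]
force: [0.9, 0.3, -0.7]
grip_width: 1.002
grip_force: 0.0
```

```bash
python3 - <<'E'
from h import *
np.set_printoptions(precision=3,suppress=True)
p,R,s=pose();print(p,R.as_matrix()[:,0],s["joints"],s["time_s"])
c=ctrl.capture("wrist");save(c,"w2.png")
for q in("green_stick_mid","orange_stick_mid"):
  for d in ctrl.landmark_of(q,c)[:3]: print(q,np.round(d["point"]),d["score"],at_z(d["point"],c,45))
c=ctrl.capture("side")
for q in("green_stick_mid","orange_stick_mid"):
  for d in ctrl.landmark_of(q,c)[:3]: print(q,np.round(d["point"]),d["score"],at_z(d["point"],c,45))
E
```

```text
[605.461 240.868 147.233] [-0.998  0.059 -0.001] [ 0.199  0.66   1.186  0.     1.295 -1.313] 11.0
green_stick_mid [306. 242.] 0.95 [604.758 237.35   45.   ]
green_stick_mid [493. 243.] 0.88 [613.073 362.848  45.   ]
green_stick_mid [414. 398.] 0.74 [731.149 311.48   45.   ]
orange_stick_mid [170. 233.] 0.72 [593.044 146.809  45.   ]
green_stick_mid [299. 319.] 0.87 [609.068 238.065  45.   ]
green_stick_mid [266. 392.] 0.84 [611.061 392.573  45.   ]
green_stick_mid [388. 368.] 0.78 [427.386 281.208  45.   ]
orange_stick_mid [321. 282.] 0.78 [599.229 145.774  45.   ]
```

View pics/w2.png

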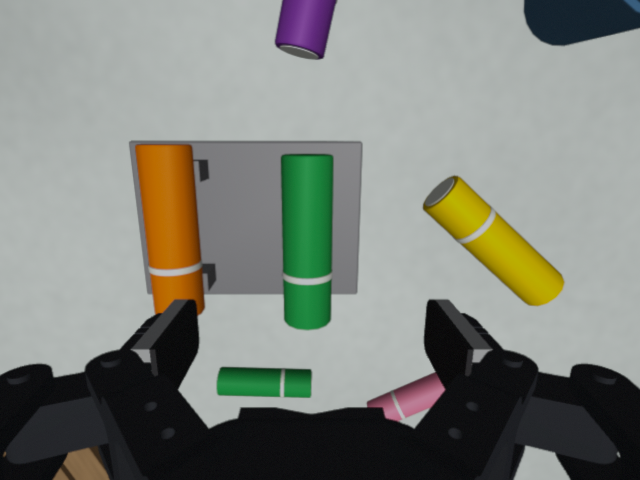

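Call:
send_rows(
  targets=[
    [-1, -0.0015, -0.0025, 0.03, 0, 0, 0],
    [-1, 0, 0, 0.03, 0, 0, 0],
    [-1, 0, 0, 0.03, 0, 0, 0],
    [-1, 0, 0, 0.028, 0, 0, 0],
    [-1, 0, 0, 0, 0, 0, 0],
    [1, 0, 0, 0, 0, 0, 0],
    [1, 0, 0, 0, 0, 0, 0],
    [1, 0, 0, 0, 0, 0, 0],
    [1, 0, 0, 0, 0, 0, 0],
    [1, 0, 0, 0, 0, 0, 0],
  ],
  squeeze=30,
)

```text
time_s: 12.55
eef_pos: [607.2, 237.7, 30.8]
ee_rot: [0.001, 0.03, 1.0, 0.0]
force: [-2.0, -1.0, 5.9]
grip_width: 0.383
grip_force: 29.6
```

Call:
send_rows(
  targets=[
    [1, 0, 0, -0.02, 0, 0, 0],
    [1, 0, 0, -0.03, 0, 0, 0],
    [1, 0, 0, -0.04, 0, 0, 0],
    [1, 0, 0, -0.04, 0, 0, 0],
    [1, 0, 0, -0.04, 0, 0, 0],
    [1, 0, 0, -0.03, 0, 0, 0],
    [1, 0, 0, 0, 0, 0, 0],
    [1, 0, 0, 0, 0, 0, 0],
    [1, 0, 0, 0, 0, 0, 0],
    [1, 0, 0, 0, 0, 0, 0],
  ],
)

```text
time_s: 13.8
eef_pos: [606.6, 237.7, 228.9]
ee_rot: [-0.001, 0.03, 1.0, -0.0]
force: [-0.6, -0.1, -0.4]
grip_width: 0.384
grip_force: 30.1
```

```bash
cat >> h.py <<'E'
def chute(x,h=0,off=16,tilt=np.radians(14),sgn=1):
    # TCP pose for a stick at local x, h above the chute (along normal); tool y along -/+ dispenser x, z = -chute normal
    n=np.array([-np.sin(tilt),0,np.cos(tilt)]);c=np.array([x,0,12+(x+158)*np.tan(np.radians(14))+17.5])+h*n
    t=W(c-off*n);o=Ro.from_euler("z",P[2])
    z=o.apply(-n);x_=o.apply([0,sgn,0]);y=np.cross(z,x_)
    return t,Ro.from_matrix(np.stack([x_,y,z],1))
E
python3 - <<'E'
from h import *
np.set_printoptions(precision=3,suppress=True)
p,R,s=pose();print(p,s["joints"],s["time_s"],s["grip_width"])
for sg in(1,-1):
    t,A=chute(-95,160,sgn=sg);print(sg,t,(R.inv()*A).as_rotvec())
    rows([([600,110,260],None,3),(t,A,17)])
    p2=t
c=ctrl.capture("wrist");save(c,"w3.png")
m,e,d=blob(c,(45,80,25),(85,255,255),(220,100,200,280),p[2]+14);print(m,e,d)
E
```

```text
[606.601 237.682 228.862] [ 0.194  0.605  1.065  0.     1.473 -1.317] 13.8 0.384235989817258
1 [ 478.689 -193.83   184.93 ] [-0.191 -0.196  1.592]
[ [-0.0003, -0.0426, -0.0104, 0.0, 0.0, 0.0],
[-0.0004, -0.0426, -0.0103, 0.0, 0.0, 0.0],
[-0.0003, -0.0427, -0.0104, 0.0, 0.0, 0.0],
[0.006, -0.0183, 0.0044, -0.011, -0.012, 0.094],
[0.0044, -0.0188, 0.0042, -0.011, -0.012, 0.094],
[0.0026, -0.0191, 0.0039, -0.011, -0.012, 0.094],
[0.0009, -0.0194, 0.0037, -0.011, -0.012, 0.094],
[-0.001, -0.0194, 0.0035, -0.011, -0.012, 0.094],
[-0.0027, -0.0193, 0.0032, -0.011, -0.012, 0.094],
[-0.0044, -0.019, 0.0031, -0.011, -0.012, 0.094] ]
[ [-0.0062, -0.0185, 0.003, -0.011, -0.012, 0.094],
[-0.0079, -0.0179, 0.0029, -0.011, -0.012, 0.094],
[-0.0095, -0.0171, 0.0027, -0.011, -0.012, 0.094],
[-0.011, -0.0161, 0.0027, -0.011, -0.012, 0.094],
[-0.0125, -0.0151, 0.0027, -0.011, -0.012, 0.094],
[-0.0137, -0.0139, 0.0027, -0.011, -0.012, 0.094],
[-0.015, -0.0126, 0.0027, -0.011, -0.012, 0.094],
[-0.0161, -0.0111, 0.0027, -0.011, -0.012, 0.094],
[-0.017, -0.0096, 0.0028, -0.011, -0.012, 0.094],
[-0.0178, -
[... 472 characters left out ...]
[0.0135, -0.0135, 0.0048, 0.011, -0.011, -0.09],
[0.0148, -0.0122, 0.0047, 0.011, -0.011, -0.09] ]
[ [0.0159, -0.0107, 0.0047, 0.011, -0.011, -0.09],
[0.0168, -0.0092, 0.0047, 0.011, -0.011, -0.09],
[0.0177, -0.0077, 0.0045, 0.011, -0.011, -0.09],
[0.0183, -0.0059, 0.0045, 0.011, -0.011, -0.09],
[0.0188, -0.0042, 0.0042, 0.011, -0.011, -0.09],
[0.0191, -0.0025, 0.0041, 0.011, -0.011, -0.09],
[0.0194, -0.0007, 0.0039, 0.011, -0.011, -0.09],
[0.0193, 0.0011, 0.0037, 0.011, -0.011, -0.09],
[0.0193, 0.0028, 0.0035, 0.011, -0.011, -0.09],
[0.0189, 0.0046, 0.0032, 0.011, -0.011, -0.09] ]
[588.38  238.536 242.862] [84.197 -2.224  0.   ] [np.float64(33.55778477284362), np.float64(84.22594215306704)]
```

Call:
send_rows(
  targets=[
    [1, 0, -0.0425, -0.0105, 0, 0, 0],
    [1, -0.0005, -0.0425, -0.0105, 0, 0, 0],
    [1, 0, -0.0425, -0.0105, 0, 0, 0],
    [1, 0.006, -0.0185, 0.0045, -0.011, -0.012, 0.094],
    [1, 0.0045, -0.019, 0.004, -0.011, -0.012, 0.094],
    [1, 0.0025, -0.019, 0.004, -0.011, -0.012, 0.094],
    [1, 0.001, -0.0195, 0.0035, -0.011, -0.012, 0.094],
    [1, -0.001, -0.0195, 0.0035, -0.011, -0.012, 0.094],
    [1, -0.0025, -0.0195, 0.003, -0.011, -0.012, 0.094],
    [1, -0.0045, -0.019, 0.003, -0.011, -0.012, 0.094],
  ],
)

```text
time_s: 15.1
eef_pos: [549.0, -15.8, 230.5]
ee_rot: [0.042, 0.352, 0.934, 0.037]
force: [-0.1, 0.2, -0.1]
grip_width: 0.386
grip_force: 30.1
```

Call:
send_rows(
  targets=[
    [1, -0.006, -0.0185, 0.003, -0.011, -0.012, 0.094],
    [1, -0.008, -0.018, 0.003, -0.011, -0.012, 0.094],
    [1, -0.0095, -0.017, 0.0025, -0.011, -0.012, 0.094],
    [1, -0.011, -0.016, 0.0025, -0.011, -0.012, 0.094],
    [1, -0.0125, -0.015, 0.0025, -0.011, -0.012, 0.094],
    [1, -0.0135, -0.014, 0.0025, -0.011, -0.012, 0.094],
    [1, -0.015, -0.0125, 0.0025, -0.011, -0.012, 0.094],
    [1, -0.016, -0.011, 0.0025, -0.011, -0.012, 0.094],
    [1, -0.017, -0.0095, 0.003, -0.011, -0.012, 0.094],
    [1, -0.018, -0.008, 0.003, -0.011, -0.012, 0.094],
  ],
)

```text
time_s: 16.35
eef_pos: [477.7, -194.2, 187.1]
ee_rot: [0.094, 0.736, 0.666, 0.081]
force: [0.7, -0.8, -1.4]
grip_width: 0.381
grip_force: 30.1
```

```bash
python3 - <<'E'
from h import *
np.set_printoptions(precision=3,suppress=True)
p,R,s=pose();print(p,s["joints"],s["time_s"],s["grip_width"],s["force"])
t,A=chute(-95,160);print(t,(R.inv()*A).as_rotvec())
c=ctrl.capture("wrist");save(c,"w4.png")
off=chute(-95,100)[1].apply([-1.5,0,0])
t1,_=chute(-95,60);t2,_=chute(-95,5);t3,_=chute(-95,1)
rows([(t1+off,A,5),(t2+off,A,4),(t3+off,A,1)])
E
```

```text
[ 477.738 -194.231  187.07 ] [-0.68   0.212  1.774  0.16   0.95  -0.661] 16.35 0.38129164427649614 [ 0.738 -0.836 -1.357]
[ 478.689 -193.83   184.93 ] [ 0.004  0.008 -0.008]
[ [0.0003, 0.0002, 0.0204, 0.001, 0.002, -0.003],
[0.0002, 0.0001, 0.0203, 0.001, 0.002, -0.003],
[0.0002, 0.0002, 0.0204, 0.001, 0.002, -0.003],
[0.0001, 0.0003, 0.0204, 0.001, 0.002, -0.003],
[0.0001, 0.0002, 0.0203, 0.001, 0.002, -0.003],
[-0.0, 0.0, 0.0138, -0.0, -0.0, 0.001],
[-0.0, 0.0001, 0.0137, -0.0, -0.0, 0.001],
[-0.0, -0.0, 0.0138, -0.0, -0.0, 0.001],
[-0.0, 0.0, 0.0137, -0.0, -0.0, 0.001],
[-0.0001, 0.0, 0.004, -0.002, -0.001, -0.002] ]
```

View pics/w4.png

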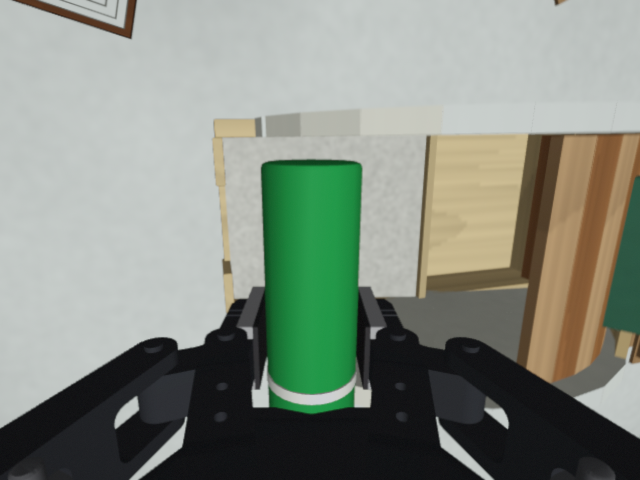

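Call:
send_rows(
  targets=[
    [1, 0, 0, 0.02, 0.001, 0.002, -0.002],
    [1, 0, 0, 0.02, 0.001, 0.002, -0.002],
    [1, 0, 0, 0.02, 0.001, 0.002, -0.002],
    [1, 0, 0, 0.02, 0.001, 0.001, -0.001],
    [1, 0, 0.001, 0.02, 0, 0.001, -0.001],
    [1, 0, 0, 0.0165, 0, 0, 0],
    [1, 0, 0, 0.014, 0, 0, 0],
    [1, 0, 0, 0.014, 0, 0, 0],
    [1, 0, 0, 0.0125, 0, 0, 0],
    [1, 0, 0, 0, 0, 0, 0],
  ],
)

```text
time_s: 17.65
eef_pos: [516.8, -197.4, 34.4]
ee_rot: [0.089, 0.732, 0.671, 0.082]
force: [0.9, -0.1, -0.6]
grip_width: 0.388
grip_force: 30.1
```

```bash
python3 - <<'E'
from h import *
np.set_printoptions(precision=3,suppress=True)
p,R,s=pose();print(p,s["time_s"],s["force"])
t,A=chute(-95,1);print(R.inv().apply(t-p),(R.inv()*A).as_rotvec())
c=ctrl.capture("wrist")
t=ctrl.capture("side");im=overlay(t,P,1.25)[60*4:225*4,290*4:460*4]
b=cv2.resize(cv2.cvtColor(c["img"],cv2.COLOR_RGB2BGR),(400,300));M=np.zeros((440,800,3),np.uint8);M[:300,:400]=b;M[:388,400:]=cv2.resize(im,(400,388));cv2.imwrite("pics/m5.png",M)
E
```

```text
[ 516.756 -197.356   34.367] 17.65 [ 0.885 -0.067 -0.562]
[ 0.088 -0.663  3.662] [-0.002 -0.001  0.003]
```

View pics/m5.png

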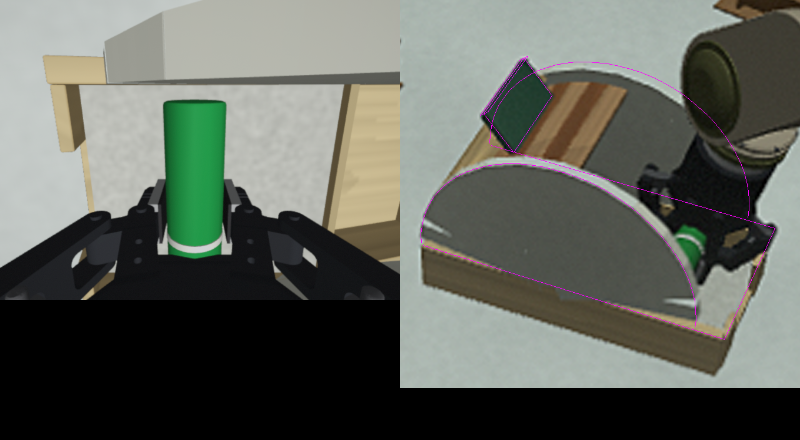

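Call:
send_rows(
  targets=[
    [1, 0, 0, 0.0015, 0, 0, 0],
    [1, 0, 0, 0.0015, 0, 0, 0],
    [1, 0, 0, 0, 0, 0, 0],
    [0.15, 0, 0, 0, 0, 0, 0],
    [0.05, 0, 0, 0, 0, 0, 0],
    [-0.1, 0, 0, 0, 0, 0, 0],
    [-0.25, 0, 0, 0, 0, 0, 0],
    [-0.25, 0, 0, 0, 0, 0, 0],
    [-0.25, 0, 0, -0.01, 0, 0, 0],
    [-0.25, 0, 0, -0.02, 0, 0, 0],
  ],
)

```text
time_s: 19.0
eef_pos: [510.1, -196.8, 61.8]
ee_rot: [0.089, 0.732, 0.671, 0.082]
force: [-0.3, -0.3, 0.2]
grip_width: 0.627
grip_force: 0.0
```

Call:
send_rows(
  targets=[
    [-0.25, 0, 0, -0.03, 0, 0, 0],
    [-0.25, 0, 0, -0.03, 0, 0, 0],
    [-0.25, 0, 0, -0.03, 0, 0, 0],
    [-0.25, 0, 0, -0.03, 0, 0, 0],
    [-0.25, 0, 0, -0.03, 0, 0, 0],
    [-0.25, 0, 0, -0.02, 0, 0, 0],
    [-0.5, 0, 0, 0, 0, 0, 0],
    [-0.5, 0, 0, 0, 0, 0, 0],
    [-0.7, 0, 0, 0, 0, 0, 0],
    [-1, 0, 0, 0, 0, 0, 0],
  ],
)

```text
time_s: 20.25
eef_pos: [469.5, -193.2, 225.8]
ee_rot: [0.089, 0.732, 0.671, 0.082]
force: [0.0, -0.8, -0.6]
grip_width: 0.996
grip_force: 0.0
```

```bash
python3 - <<'E'
from h import *
np.set_printoptions(precision=3,suppress=True)
p,R,s=pose();print(p,s["time_s"],s["force"],s["grip_width"])
for n in("wrist","side","top"):
    c=ctrl.capture(n)
    for d in ctrl.landmark_of("green_stick_mid",c)[:5]: print(n,np.round(d["point"]),d["score"],at_z(d["point"],c,34))
    print(proj(W((-141,0,34)),c))
    if n=="wrist": save(c,"w6.png")
O=np.array([596.5,147.5,45]);A=Rt(np.pi-.06);a,_=chute(-95,200)
rows([(a,None,1),([560,-20,250],A,9),([596,147,190],A,7),([596,147,110],A,3)])
E
```

```text
[ 469.496 -193.245  225.782] 20.25 [ 0.038 -0.835 -0.635] 0.9960234412300035
wrist [255. 211.] 0.82 [ 465.536 -187.804   34.   ]
[np.float64(258.1035115857077), np.float64(216.4376195749536)]
side [427. 181.] 0.87 [ 469.555 -194.552   34.   ]
side [209. 344.] 0.86 [748.361 334.938  34.   ]
side [247. 294.] 0.67 [727.289 211.014  34.   ]
side [264. 391.] 0.66 [617.634 388.961  34.   ]
side [388. 367.] 0.58 [428.969 273.813  34.   ]
[np.float64(427.39514751211607), np.float64(182.03127530640003)]
top [205. 230.] 0.95 [621.294 373.601  34.   ]
top [253. 314.] 0.92 [426.479 257.15   34.   ]
top [449. 297.] 0.91 [ 468.485 -190.322   34.   ]
top [283. 183.] 0.71 [731.654 193.761  34.   ]
top [230. 177.] 0.54 [745.745 317.185  34.   ]
[np.float64(449.9116002881019), np.float64(297.71350738095634)]
[ [0.0004, -0.0012, 0.0024, 0.0, 0.0, 0.0],
[0.02, 0.0089, -0.0008, 0.021, 0.022, -0.177],
[0.0182, 0.0122, -0.0006, 0.021, 0.022, -0.177],
[0.0157, 0.0152, -0.0006, 0.021, 0.022, -0.177],
[0.0128, 0.0178, -0.0005, 0.021, 0.022, -0.177],
[0.0096, 0.0197, -0.0007, 0.021, 0.022, -0.177],
[0.0059, 0.0211, -0.001, 0.021, 0.022, -0.177],
[0.0021, 0.0217, -0.0013, 0.021, 0.022, -0.177],
[-0.0017, 0.0218, -0.0018, 0.021, 0.022, -0.177],
[-0.0054, 0.0211, -0.0023, 0.021, 0.022, -0.177] ]
[ [-0.0038, 0.0241, 0.0086, 0.0, -0.0, 0.001],
[-0.0038, 0.0241, 0.0086, 0.0, -0.0, 0.001],
[-0.0038, 0.0241, 0.0086, 0.0, -0.0, 0.001],
[-0.0037, 0.0241, 0.0086, 0.0, -0.0, 0.001],
[-0.0038, 0.0241, 0.0086, 0.0, -0.0, 0.001],
[-0.0037, 0.0241, 0.0086, 0.0, -0.0, 0.001],
[-0.0036, 0.0241, 0.0086, 0.0, -0.0, 0.001],
[-0.0001, -0.0, 0.0267, 0.001, -0.001, -0.001],
[0.0, -0.0, 0.0266, 0.001, -0.001, -0.001],
[0.0, -0.0, 0.0267, 0.001, -0.001, -0.001] ]
```

View pics/w6.png

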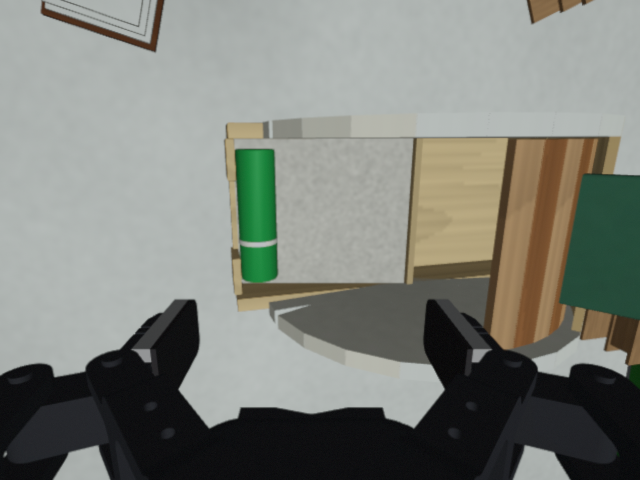

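Green lies at the outlet: wrist view (257,213), against the stops. Next is the orange one.

Call:
send_rows(
  targets=[
    [-1, 0, -0.001, -0.01, 0, 0, 0],
    [-1, 0.02, 0.009, 0.001, 0.021, 0.022, -0.177],
    [-1, 0.018, 0.012, 0.001, 0.021, 0.022, -0.177],
    [-1, 0.0155, 0.015, 0.001, 0.021, 0.022, -0.177],
    [-1, 0.013, 0.018, 0, 0.021, 0.022, -0.177],
    [-1, 0.0095, 0.0195, 0, 0.021, 0.022, -0.177],
    [-1, 0.006, 0.021, 0, 0.021, 0.022, -0.177],
    [-1, 0.002, 0.0215, -0.001, 0.021, 0.022, -0.177],
    [-1, -0.0015, 0.022, -0.001, 0.021, 0.022, -0.177],
    [-1, -0.0055, 0.021, -0.001, 0.021, 0.022, -0.177],
  ],
)

```text
time_s: 21.8
eef_pos: [558.5, -20.0, 253.5]
ee_rot: [-0.001, 0.025, 1.0, 0.0]
force: [-0.5, -0.1, -0.3]
grip_width: 1.001
grip_force: 0.0
```

Call:
send_rows(
  targets=[
    [-1, -0.004, 0.024, 0.0085, 0, 0, 0],
    [-1, -0.004, 0.024, 0.0085, 0, 0, 0],
    [-1, -0.004, 0.024, 0.0085, 0, 0, 0],
    [-1, -0.004, 0.024, 0.0085, 0, 0, 0],
    [-1, -0.0035, 0.024, 0.0085, 0, 0, 0],
    [-1, -0.0035, 0.024, 0.0085, 0, 0, 0],
    [-1, -0.0035, 0.024, 0.0085, 0, 0, 0],
    [-1, 0, 0, 0.02, 0, 0, 0],
    [-1, 0, 0, 0.02, 0, 0, 0],
    [-1, 0, 0, 0, 0, 0, 0],
  ],
)

```text
time_s: 23.05
eef_pos: [593.4, 145.8, 152.7]
ee_rot: [-0.002, 0.028, 1.0, 0.001]
force: [0.6, -0.5, -0.2]
grip_width: 1.0
grip_force: 0.0
```

```bash
python3 - <<'E'
from h import *
np.set_printoptions(precision=3,suppress=True)
p,R,s=pose();print(p,R.as_matrix(),s["time_s"],s["joints"])
for n in("wrist","side","top"):
    c=ctrl.capture(n)
    for d in ctrl.landmark_of("orange_stick_mid",c)[:1]: print(n,np.round(d["point"]),d["score"],at_z(d["point"],c,45))
    if n=="wrist": print(blob(c,(3,120,60),(18,255,255),(200,100,220,240),45))
rows([([596.5,147.5,30],Rt(np.pi-.06),5)])
E
```

```text
[593.378 145.795 152.676] [[-0.998  0.056 -0.004]
 [ 0.056  0.998  0.001]
 [ 0.004  0.001 -1.   ]] 23.05 [ 0.049  0.568  1.326  0.002  1.251 -1.467]
wrist [316. 242.] 0.58 [593.667 148.704  45.   ]
(array([596.567, 148.893,  45.   ]), array([122.065,  -4.416,  -0.   ]), [np.float64(32.47911697646325), np.float64(122.14464798287753)])
side [322. 283.] 0.64 [597.47  147.899  45.   ]
top [302. 240.] 0.57 [596.165 147.609  45.   ]
[ [-0.0004, 0.0003, 0.0248, 0.0, -0.0, 0.001],
[-0.0005, 0.0003, 0.0249, 0.0, -0.0, 0.001],
[-0.0004, 0.0003, 0.0248, 0.0, -0.0, 0.001],
[-0.0004, 0.0003, 0.0249, 0.0, -0.0, 0.001],
[-0.0005, 0.0003, 0.0248, 0.0, -0.0, 0.001] ]
```

Call:
send_rows(
  targets=[
    [-1, -0.0025, 0.002, 0.03, 0, 0, 0.003],
    [-1, 0, 0, 0.03, 0, 0, 0],
    [-1, 0, 0, 0.03, 0, 0, 0],
    [-1, 0, 0, 0.033, 0, 0, 0],
    [-1, 0, 0, 0, 0, 0, 0],
    [1, 0, 0, 0, 0, 0, 0],
    [1, 0, 0, 0, 0, 0, 0],
    [1, 0, 0, 0, 0, 0, 0],
    [1, 0, 0, 0, 0, 0, 0],
    [1, 0, 0, 0, 0, 0, 0],
  ],
  squeeze=30,
)

```text
time_s: 24.6
eef_pos: [596.8, 148.0, 31.4]
ee_rot: [0.0, 0.029, 1.0, 0.001]
force: [-2.2, -1.1, 6.8]
grip_width: 0.388
grip_force: 29.4
```

Call:
send_rows(
  targets=[
    [1, 0, 0, -0.02, 0, 0, 0],
    [1, 0, 0, -0.03, 0, 0, 0],
    [1, 0, 0, -0.04, 0, 0, 0],
    [1, 0, 0, -0.04, 0, 0, 0],
    [1, 0, 0, -0.04, 0, 0, 0],
    [1, 0, 0, -0.04, 0, 0, 0],
    [1, 0, 0, -0.03, 0, 0, 0],
    [1, 0, 0, 0, 0, 0, 0],
    [1, 0, 0, 0, 0, 0, 0],
    [1, 0, 0, 0, 0, 0, 0],
  ],
)

```text
time_s: 25.85
eef_pos: [596.3, 147.6, 268.8]
ee_rot: [-0.002, 0.029, 1.0, 0.001]
force: [0.9, 0.1, -0.5]
grip_width: 0.387
grip_force: 30.1
```

```bash
python3 - <<'E'
from h import *
np.set_printoptions(precision=3,suppress=True)
p,R,s=pose();print(p,s["joints"],s["time_s"],s["grip_width"])
t,A=chute(-72,160,sgn=1);off=A.apply([-1.5,0,0]);t=t+off
p1,R1=rows([([570,0,265],None,3),(t,A,17)])
rows([(chute(-72,h)[0]+off,A,n) for h,n in((60,5),(4,5))],p1,R1)
E
```

```text
[596.314 147.555 268.786] [ 0.051  0.498  1.133  0.002  1.515 -1.461] 25.85 0.3866198759139543
[ [0.0059, -0.0496, 0.0012, 0.0, 0.0, 0.0],
[0.0058, -0.0496, 0.0012, 0.0, 0.0, 0.0],
[0.0059, -0.0497, 0.0013, 0.0, 0.0, 0.0],
[0.0033, -0.0118, 0.0044, -0.011, -0.012, 0.094],
[0.0023, -0.0122, 0.0042, -0.011, -0.012, 0.094],
[0.0011, -0.0123, 0.004, -0.011, -0.012, 0.094],
[0.0, -0.0125, 0.0039, -0.011, -0.012, 0.094],
[-0.0011, -0.0124, 0.0038, -0.011, -0.012, 0.094],
[-0.0022, -0.0123, 0.0037, -0.011, -0.012, 0.094],
[-0.0033, -0.0121, 0.0035, -0.011, -0.012, 0.094] ]
[ [-0.0044, -0.0118, 0.0035, -0.011, -0.012, 0.094],
[-0.0055, -0.0113, 0.0034, -0.011, -0.012, 0.094],
[-0.0064, -0.0109, 0.0034, -0.011, -0.012, 0.094],
[-0.0074, -0.0102, 0.0033, -0.011, -0.012, 0.094],
[-0.0083, -0.0095, 0.0033, -0.011, -0.012, 0.094],
[-0.0091, -0.0087, 0.0033, -0.011, -0.012, 0.094],
[-0.0099, -0.0079, 0.0033, -0.011, -0.012, 0.094],
[-0.0105, -0.0069, 0.0034, -0.011, -0.012, 0.094],
[-0.0111, -0.006, 0.0034, -0.011, -0.012, 0.094],
[-0.0115, -0.005, 0.0036, -0.011, -0.012, 0.094] ]
[ [0.0001, 0.0, 0.02, -0.0, 0.001, -0.001],
[0.0001, 0.0, 0.02, -0.0, 0.001, -0.001],
[0.0001, 0.0001, 0.02, -0.0, 0.001, -0.001],
[0.0001, -0.0, 0.02, -0.0, 0.001, -0.001],
[0.0, 0.0, 0.02, -0.0, 0.001, -0.001],
[0.0, 0.0, 0.0112, -0.0, 0.0, 0.0],
[0.0, 0.0, 0.0112, -0.0, 0.0, 0.0],
[0.0001, 0.0, 0.0112, -0.0, 0.0, 0.0],
[-0.0, 0.0, 0.0112, -0.0, 0.0, 0.0],
[0.0, 0.0, 0.0112, -0.0, 0.0, 0.0] ]
```

Call:
send_rows(
  targets=[
    [1, 0.006, -0.0495, 0.001, 0, 0, 0],
    [1, 0.006, -0.0495, 0.001, 0, 0, 0],
    [1, 0.006, -0.0495, 0.0015, 0, 0, 0],
    [1, 0.0035, -0.012, 0.0045, -0.011, -0.012, 0.094],
    [1, 0.0025, -0.012, 0.004, -0.011, -0.012, 0.094],
    [1, 0.001, -0.0125, 0.004, -0.011, -0.012, 0.094],
    [1, 0, -0.0125, 0.004, -0.011, -0.012, 0.094],
    [1, -0.001, -0.0125, 0.004, -0.011, -0.012, 0.094],
    [1, -0.002, -0.0125, 0.0035, -0.011, -0.012, 0.094],
    [1, -0.0035, -0.012, 0.0035, -0.011, -0.012, 0.094],
  ],
)

```text
time_s: 27.1
eef_pos: [540.9, -81.4, 234.9]
ee_rot: [0.041, 0.352, 0.934, 0.037]
force: [0.1, -0.2, -0.5]
grip_width: 0.386
grip_force: 30.2
```

Call:
send_rows(
  targets=[
    [1, -0.0045, -0.012, 0.0035, -0.011, -0.012, 0.094],
    [1, -0.0055, -0.0115, 0.0035, -0.011, -0.012, 0.094],
    [1, -0.0065, -0.011, 0.0035, -0.011, -0.012, 0.094],
    [1, -0.0075, -0.01, 0.0035, -0.011, -0.012, 0.094],
    [1, -0.0085, -0.0095, 0.0035, -0.011, -0.012, 0.094],
    [1, -0.009, -0.0085, 0.0035, -0.011, -0.012, 0.094],
    [1, -0.01, -0.008, 0.0035, -0.011, -0.012, 0.094],
    [1, -0.0105, -0.007, 0.0035, -0.011, -0.012, 0.094],
    [1, -0.011, -0.006, 0.0035, -0.011, -0.012, 0.094],
    [1, -0.0115, -0.005, 0.0035, -0.011, -0.012, 0.094],
  ],
)

```text
time_s: 28.35
eef_pos: [500.9, -197.9, 190.0]
ee_rot: [0.092, 0.736, 0.666, 0.081]
force: [-0.9, 0.5, -0.3]
grip_width: 0.387
grip_force: 30.2
```

```bash
python3 - <<'E'
from h import *
np.set_printoptions(precision=3,suppress=True)
p,R,s=pose();print(p,s["joints"],s["time_s"],s["grip_width"],s["force"])
t,A=chute(-72,160,sgn=1);off=A.apply([-1.5,0,0])
rows([(chute(-72,h)[0]+off,A,n) for h,n in((60,5),(4,4))])
E
```

```text
[ 500.869 -197.905  189.964] [-0.655  0.258  1.705  0.152  0.972 -0.629] 28.35 0.3872027472424249 [-0.858  0.508 -0.304]
[ [0.0002, 0.0001, 0.0199, 0.0, 0.001, -0.002],
[0.0002, 0.0001, 0.0199, 0.0, 0.001, -0.002],
[0.0002, 0.0002, 0.0199, 0.0, 0.001, -0.002],
[0.0002, 0.0001, 0.0199, 0.0, 0.001, -0.002],
[0.0001, 0.0001, 0.0198, 0.0, 0.001, -0.002],
[0.0, -0.0, 0.014, 0.0, 0.0, 0.001],
[0.0, -0.0, 0.014, 0.0, 0.0, 0.001],
[0.0001, -0.0001, 0.014, 0.0, 0.0, 0.001],
[-0.0, 0.0, 0.014, 0.0, 0.0, 0.001] ]
```

Call:
send_rows(
  targets=[
    [1, 0.001, 0.0005, 0.02, 0, 0.001, -0.002],
    [1, 0, 0, 0.02, 0, 0.001, -0.002],
    [1, 0, 0, 0.02, 0, 0.001, -0.002],
    [1, 0, 0, 0.02, 0, 0.001, -0.002],
    [1, 0, 0, 0.02, 0, 0.001, -0.001],
    [1, 0, 0, 0.014, 0, 0, 0],
    [1, 0, 0, 0.014, 0, 0, 0],
    [1, 0, 0, 0.014, 0, 0, 0],
    [1, 0, 0, 0.013, 0, 0, 0],
    [1, 0, 0, 0, 0, 0, 0],
  ],
)

```text
time_s: 29.6
eef_pos: [539.4, -200.4, 39.7]
ee_rot: [0.09, 0.731, 0.671, 0.082]
force: [-0.2, 0.1, -1.3]
grip_width: 0.388
grip_force: 30.2
```

```bash
python3 - <<'E'
from h import *
np.set_printoptions(precision=3,suppress=True)
p,R,s=pose();print(p,s["time_s"],s["force"])
t,A=chute(-72,1);print(R.inv().apply(t-p),(R.inv()*A).as_rotvec())
E
```

```text
[ 539.362 -200.392   39.736] 29.6 [-0.211  0.101 -1.293]
[ 1.084 -0.372  3.356] [0.001 0.    0.004]
```

Call:
send_rows(
  targets=[
    [1, 0, 0, 0.0015, 0, 0, 0],
    [1, 0, 0, 0.0015, 0, 0, 0],
    [1, 0, 0, 0, 0, 0, 0],
    [0.15, 0, 0, 0, 0, 0, 0],
    [0.05, 0, 0, 0, 0, 0, 0],
    [-0.1, 0, 0, 0, 0, 0, 0],
    [-0.2, 0, 0, 0, 0, 0, 0],
    [-0.2, 0, 0, 0, 0, 0, 0],
    [-0.2, 0, 0, -0.01, 0, 0, 0],
    [-0.2, 0, 0, -0.02, 0, 0, 0],
  ],
)

```text
time_s: 30.85
eef_pos: [532.6, -199.9, 67.3]
ee_rot: [0.091, 0.731, 0.671, 0.082]
force: [-0.2, 0.2, 0.7]
grip_width: 0.597
grip_force: 0.0
```

Call:
send_rows(
  targets=[
    [-0.2, 0, 0, -0.03, 0, 0, 0],
    [-0.2, 0, 0, -0.03, 0, 0, 0],
    [-0.2, 0, 0, -0.03, 0, 0, 0],
    [-0.2, 0, 0, -0.03, 0, 0, 0],
    [-0.2, 0, 0, -0.03, 0, 0, 0],
    [-0.2, 0, 0, -0.04, 0, 0, 0],
    [0, 0, 0, -0.02, 0, 0, 0],
    [0.5, 0, 0, 0, 0, 0, 0],
    [1, 0, 0, 0, 0, 0, 0],
    [1, 0, 0, 0, 0, 0, 0],
  ],
)

```text
time_s: 32.1
eef_pos: [481.9, -195.0, 269.5]
ee_rot: [0.09, 0.731, 0.671, 0.082]
force: [-0.1, 0.2, 0.1]
grip_width: 0.001
grip_force: 0.0
```

```bash
cat >> h.py <<'E'
def hook(j,tilt,gap=0,o=0.0):
    # closed fingers behind the blade; tool z=(sin tilt,0,-cos tilt) local; tip placed level with point o along the blade's rear face
    a=np.radians(58)+j;d=np.array([-np.cos(a),np.sin(a)]);n=np.array([np.sin(a),np.cos(a)])
    zt=np.array([np.sin(tilt),-np.cos(tilt)]);nx=np.array([np.cos(tilt),np.sin(tilt)]) # nx: finger's rear normal
    face=np.array(blade(j,o,0,5))[[0,2]]; tip=np.array(blade(j,15,0,5))[[0,2]]
    t=face.copy()
    # TCP = point whose front side line clears both tip edge and face by 11+gap along nx
    along=face@zt
    off=max(tip@nx,face@nx)+11+gap
    q=along*zt+off*nx
    x_=[0,0]
    o_=Ro.from_euler("z",P[2]);z=o_.apply([zt[0],0,zt[1]]);x=-o_.apply([nx[0],0,nx[1]])
    return W((q[0],0,q[1])),Ro.from_matrix(np.stack([x,np.cross(z,x),z],1))
E
python3 - <<'E'
from h import *
np.set_printoptions(precision=3,suppress=True)
p,R,s=pose();print(p,s["time_s"],s["force"],s["joints"])
for n,q in(("wrist",""),("side",""),("top","")):
    c=ctrl.capture(n)
    for nm,loc in(("green_stick_mid",(-141,0,34)),("orange_stick_mid",(-108,0,42))):
        print(n,nm,[(np.round(d["point"]).tolist(),round(d["score"],2)) for d in ctrl.landmark_of(nm,c)[:4]],np.round(proj(W(loc),c)))
    if n=="wrist": save(c,"w7.png")
for tl in(0.3,.5,.7): print(tl,hook(1.25,tl,10)[0],hook(.6,tl)[0],hook(0,tl)[0])
E
```

```text
[ 481.894 -195.01   269.547] 32.1 [-0.056  0.215  0.091] [-0.679  0.148  1.626  0.147  1.167 -0.637]
wrist green_stick_mid [([236.0, 205.0], 0.7)] [240. 208.]
wrist orange_stick_mid [([272.0, 206.0], 0.9)] [275. 208.]
side green_stick_mid [([265.0, 390.0], 0.92), ([425.0, 184.0], 0.81), ([207.0, 343.0], 0.76), ([248.0, 294.0], 0.69)] [427. 182.]
side orange_stick_mid [([411.0, 175.0], 0.51), ([336.0, 98.0], 0.17)] [414. 175.]
top green_stick_mid [([451.0, 300.0], 0.94), ([282.0, 182.0], 0.88), ([208.0, 230.0], 0.88), ([257.0, 313.0], 0.81)] [450. 298.]
top orange_stick_mid [([452.0, 282.0], 0.65)] [452. 283.]
0.3 [ 720.105 -215.617  195.735] [ 608.227 -205.52   212.6  ] [ 520.106 -197.568  175.9  ]
0.5 [ 718.714 -215.491  202.567] [ 609.353 -205.622  216.845] [ 519.254 -197.491  177.923]
0.7 [ 715.42  -215.194  208.856] [ 609.077 -205.597  221.477] [ 519.631 -197.525  181.099]
```

View pics/w7.png

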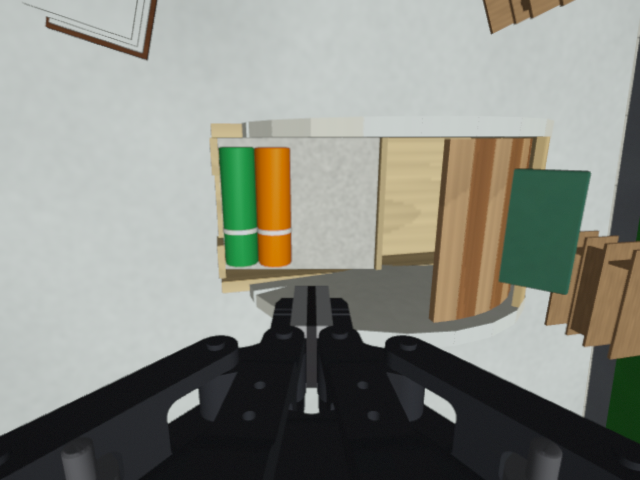

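Both sticks are in place: wrist view green (238,206), orange (273,206). Now I'll hook behind the pull and roll the cover shut.

```bash
cat >> h.py <<'E'
def hook(j,tilt=.5,gap=0,ov=18,up=0):
    zt=np.array([np.sin(tilt),-np.cos(tilt)]);nx=np.array([np.cos(tilt),np.sin(tilt)])
    q=np.array(blade(j,15,0,5))[[0,2]]+(11+gap)*nx+ov*zt
    o_=Ro.from_euler("z",P[2]);z=o_.apply([zt[0],0,zt[1]]);x=-o_.apply([nx[0],0,nx[1]])
    return W((q[0],0,q[1]+up)),Ro.from_matrix(np.stack([x,np.cross(z,x),z],1))
E
python3 - <<'E'
from h import *
np.set_printoptions(precision=3,suppress=True)
t,A=hook(1.25,gap=14,ov=-45);print(t,hook(1.25)[0],hook(0)[0])
p,R=rows([([640,-205,290],A,13),(t,A,5),(hook(1.25,gap=14,ov=-15)[0],A,2)])
print(p)
E
```

```text
[ 698.071 -213.628  248.85 ] [ 715.916 -215.239  186.851] [ 519.932 -197.552  174.848]
[ [0.0003, 0.0122, 0.0015, -0.015, -0.015, -0.12],
[-0.0012, 0.0121, 0.0017, -0.015, -0.015, -0.12],
[-0.0025, 0.0118, 0.0019, -0.015, -0.015, -0.12],
[-0.0039, 0.0114, 0.0022, -0.015, -0.015, -0.12],
[-0.0053, 0.0109, 0.0023, -0.015, -0.015, -0.12],
[-0.0064, 0.0101, 0.0026, -0.015, -0.015, -0.12],
[-0.0076, 0.0092, 0.0029, -0.015, -0.015, -0.12],
[-0.0085, 0.0082, 0.0031, -0.015, -0.015, -0.12],
[-0.0095, 0.0071, 0.0034, -0.015, -0.015, -0.12],
[-0.0101, 0.0058, 0.0036, -0.015, -0.015, -0.12] ]
[ [-0.0107, 0.0045, 0.0039, -0.015, -0.015, -0.12],
[-0.0112, 0.0032, 0.004, -0.015, -0.015, -0.12],
[-0.0113, 0.0018, 0.0043, -0.015, -0.015, -0.12],
[-0.0064, -0.0007, 0.0128, -0.0, -0.001, 0.001],
[-0.0064, -0.0007, 0.0128, -0.0, -0.001, 0.001],
[-0.0064, -0.0007, 0.0128, -0.0, -0.001, 0.001],
[-0.0064, -0.0007, 0.0129, -0.0, -0.001, 0.001],
[-0.0063, -0.0006, 0.0128, -0.0, -0.001, 0.001],
[-0.0, -0.0, 0.015, -0.0, -0.0, -0.001],
[-0.0, -0.0, 0.015, -0.0, -0.0, -0.001] ]
[ 712.355 -214.884  222.502]
```

Call:
send_rows(
  targets=[
    [1, 0.0005, 0.012, 0.0015, -0.015, -0.015, -0.12],
    [1, -0.001, 0.012, 0.0015, -0.015, -0.015, -0.12],
    [1, -0.0025, 0.012, 0.002, -0.015, -0.015, -0.12],
    [1, -0.004, 0.0115, 0.002, -0.015, -0.015, -0.12],
    [1, -0.0055, 0.011, 0.0025, -0.015, -0.015, -0.12],
    [1, -0.0065, 0.01, 0.0025, -0.015, -0.015, -0.12],
    [1, -0.0075, 0.009, 0.003, -0.015, -0.015, -0.12],
    [1, -0.0085, 0.008, 0.003, -0.015, -0.015, -0.12],
    [1, -0.0095, 0.007, 0.0035, -0.015, -0.015, -0.12],
    [1, -0.01, 0.006, 0.0035, -0.015, -0.015, -0.12],
  ],
)

```text
time_s: 33.8
eef_pos: [603.6, -202.7, 285.6]
ee_rot: [0.22, 0.219, 0.951, 0.012]
force: [0.5, 0.1, 0.5]
grip_width: -0.003
grip_force: 0.0
```

Call:
send_rows(
  targets=[
    [1, -0.0105, 0.0045, 0.004, -0.015, -0.015, -0.12],
    [1, -0.011, 0.003, 0.004, -0.015, -0.015, -0.12],
    [1, -0.0115, 0.002, 0.0045, -0.015, -0.015, -0.12],
    [1, -0.0065, -0.0005, 0.013, 0, -0.001, 0.001],
    [1, -0.0065, -0.0005, 0.013, 0, -0.001, 0.001],
    [1, -0.0065, -0.0005, 0.013, 0, -0.001, 0.001],
    [1, -0.0065, -0.0005, 0.013, 0, -0.001, 0.001],
    [1, -0.0065, -0.0005, 0.013, 0, -0.001, 0.001],
    [1, 0, 0, 0, 0, 0, 0],
    [1, 0, 0, 0, 0, 0, 0],
  ],
)

```text
time_s: 35.05
eef_pos: [698.7, -212.6, 248.4]
ee_rot: [0.247, 0.045, 0.968, -0.011]
force: [0.5, -0.4, 0.8]
grip_width: 0.0
grip_force: 0.0
```

```bash
python3 - <<'E'
from h import *
np.set_printoptions(precision=3,suppress=True)
p,R,s=pose();print(p,s["time_s"],s["force"],s["joints"])
t,A=hook(1.25,gap=14,ov=18);print((R.inv()*A).as_rotvec())
w=[(t,A,4),(hook(1.25,gap=2)[0],A,2),(hook(1.15)[0],A,2),(hook(1.05)[0],A,2)]
a,b=rows(w);print()
rows([(hook(j,gap=-1)[0],A,2) for j in (.9,.75,.6,.45,.3)]+[(hook(.15,gap=-1)[0],A,2),(hook(0.05,gap=-1)[0],A,2)],a,b)
E
```

```text
[ 698.715 -212.614  248.436] 35.05 [ 0.453 -0.421  0.806] [-0.528  0.515  1.239  0.253  0.943 -2.109]
[-0.     0.    -0.002]
[ [0.0001, -0.0003, 0.0156, -0.0, 0.0, -0.001],
[0.0, -0.0002, 0.0156, -0.0, 0.0, -0.001],
[0.0001, -0.0003, 0.0156, -0.0, 0.0, -0.001],
[0.0001, -0.0003, 0.0156, -0.0, 0.0, -0.001],
[0.006, 0.0, -0.0, -0.0, 0.0, 0.001],
[0.006, 0.0001, -0.0, -0.0, 0.0, 0.001],
[0.0054, -0.0, -0.0072, -0.0, 0.0, -0.0],
[0.0055, -0.0, -0.0071, -0.0, 0.0, -0.0],
[0.0051, -0.0, -0.0067, -0.0, 0.0, -0.0],
[0.0052, -0.0001, -0.0067, -0.0, 0.0, -0.0] ]

[ [0.0094, 0.0, -0.0089, -0.0, 0.0, -0.0],
[0.0094, 0.0, -0.009, -0.0, 0.0, -0.0],
[0.0101, 0.0, -0.0075, -0.0, 0.0, -0.0],
[0.0101, 0.0, -0.0075, -0.0, 0.0, -0.0],
[0.0112, 0.0, -0.006, -0.0, 0.0, -0.0],
[0.0111, 0.0, -0.0059, -0.0, 0.0, -0.0],
[0.0119, 0.0, -0.0042, -0.0, 0.0, -0.0],
[0.0119, 0.0, -0.0042, -0.0, 0.0, -0.0],
[0.0124, -0.0, -0.0024, -0.0, 0.0, -0.0],
[0.0124, -0.0, -0.0024, -0.0, 0.0, -0.0] ]
[ [0.0126, -0.0, -0.0005, -0.0, 0.0, -0.0],
[0.0126, -0.0, -0.0005, -0.0, 0.0, -0.0],
[0.0084, -0.0, 0.0007, -0.0, 0.0, -0.0],
[0.0084, -0.0, 0.0008, -0.0, 0.0, -0.0] ]
```

Call:
send_rows(
  targets=[
    [1, 0, 0, 0.016, 0, 0, 0],
    [1, 0, 0, 0.016, 0, 0, 0],
    [1, 0, 0, 0.016, 0, 0, 0],
    [1, 0, -0.001, 0.015, 0, 0, -0.002],
    [1, 0.006, 0, 0, 0, 0, 0],
    [1, 0.006, 0, 0, 0, 0, 0],
    [1, 0.0055, 0, -0.007, 0, 0, 0],
    [1, 0.0055, 0, -0.007, 0, 0, 0],
    [1, 0.005, 0, -0.0065, 0, 0, 0],
    [1, 0.005, 0, -0.0065, 0, 0, 0],
  ],
)

```text
time_s: 36.3
eef_pos: [687.4, -212.8, 202.8]
ee_rot: [0.249, 0.044, 0.967, -0.012]
force: [7.1, -0.5, -0.3]
grip_width: -0.004
grip_force: 3.0
```

```bash
python3 - <<'E'
from h import *
np.set_printoptions(precision=3,suppress=True)
p,R,s=pose();print(p,s["time_s"],s["force"],hook(1.05)[0])
c=ctrl.capture("side");im=overlay(c,P,1.05)[60*4:225*4,290*4:460*4];cv2.imwrite("pics/s8.png",im)
E
```

```text
[ 687.386 -212.823  202.783] 36.3 [ 7.115 -0.509 -0.337] [ 685.957 -212.535  201.907]
```

View pics/s8.png

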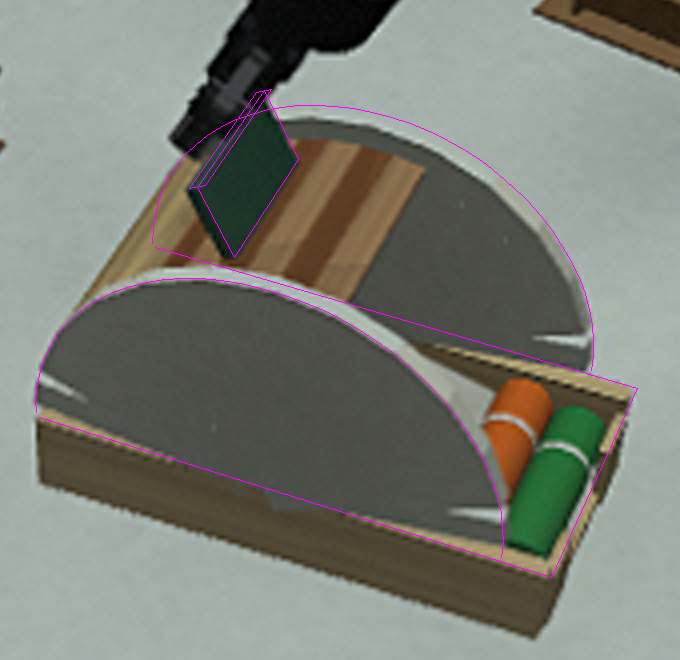

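The hook works. The cover is at about 1.08 rad and following, so I'll continue.

Call:
send_rows(
  targets=[
    [1, 0.0095, 0, -0.008, 0, 0, 0],
    [1, 0.0095, 0, -0.008, 0, 0, 0],
    [1, 0.01, 0, -0.007, 0, 0, 0],
    [1, 0.01, 0, -0.007, 0, 0, 0],
    [1, 0.011, 0, -0.006, 0, 0, 0],
    [1, 0.011, 0, -0.006, 0, 0, 0],
    [1, 0.012, 0, -0.004, 0, 0, 0],
    [1, 0.012, 0, -0.004, 0, 0, 0],
    [1, 0.0125, 0, -0.0025, 0, 0, 0],
    [1, 0.0125, 0, -0.0025, 0, 0, 0],
  ],
)

```text
time_s: 37.6
eef_pos: [565.2, -202.4, 199.1]
ee_rot: [0.25, 0.044, 0.967, -0.013]
force: [3.4, -2.1, 4.2]
grip_width: -0.001
grip_force: 2.9
```

```bash
python3 - <<'E'
from h import *
np.set_printoptions(precision=3,suppress=True)
p,R,s=pose();print(p,s["time_s"],s["force"],hook(.3)[0])
A=hook(0)[1]
rows([(hook(.15)[0],A,3),(hook(0.05)[0],A,2),(hook(0)[0],A,2),(hook(-.03)[0],A,2)])
E
```

```text
[ 565.22  -202.415  199.108] 37.6 [ 3.389 -2.057  4.209] [ 563.05  -201.444  200.559]
[ [0.0088, 0.0003, -0.0012, -0.001, 0.002, 0.0],
[0.0089, 0.0002, -0.0011, -0.001, 0.002, 0.0],
[0.0088, 0.0003, -0.0011, -0.001, 0.002, 0.0],
[0.0084, -0.0, 0.0007, -0.0, -0.0, 0.0],
[0.0084, -0.0, 0.0007, -0.0, -0.0, 0.0],
[0.0041, -0.0, 0.0007, -0.0, -0.0, 0.0],
[0.0042, -0.0, 0.0007, -0.0, -0.0, 0.0],
[0.0025, -0.0, 0.0005, -0.0, -0.0, 0.0],
[0.0024, -0.0, 0.0005, -0.0, -0.0, 0.0] ]
```

Call:
send_rows(
  targets=[
    [1, 0.009, 0, -0.001, 0, 0.001, 0],
    [1, 0.009, 0, -0.001, 0, 0.001, 0],
    [1, 0.009, 0, -0.001, 0, 0.001, 0],
    [1, 0.0085, 0, 0.0005, 0, 0, 0],
    [1, 0.0085, 0, 0.0005, 0, 0, 0],
    [1, 0.004, 0, 0.0005, 0, 0, 0],
    [1, 0.004, 0, 0.0005, 0, 0, 0],
    [1, 0.0015, 0, 0.0005, 0, 0, 0],
    [1, 0.001, 0, 0, 0, 0, 0],
    [1, 0, 0, 0, 0, 0, 0],
  ],
)

```text
time_s: 38.85
eef_pos: [520.8, -197.9, 174.7]
ee_rot: [0.252, 0.045, 0.967, -0.013]
force: [36.4, 4.0, 0.6]
grip_width: -0.001
grip_force: 15.3
```

```bash
python3 - <<'E'
from h import *
np.set_printoptions(precision=3,suppress=True)
p,R,s=pose();print(p,s["time_s"],s["force"],hook(0)[0],R.inv().apply(hook(0)[0]-p))
E
```

```text
[ 520.789 -197.938  174.747] 38.85 [36.425  4.004  0.571] [ 519.932 -197.552  174.848] [ 0.727  0.304 -0.522]
```

36 N of resistance within 1 mm of the modelled shut position means the cover is on its stop. I'll back off and check.

Call:
send_rows(
  targets=[
    [1, -0.005, 0, 0, 0, 0, 0],
    [1, -0.01, 0, -0.005, 0, 0, 0],
    [1, -0.005, 0, -0.02, 0, 0, 0],
    [1, 0, 0, -0.03, 0, 0, 0],
    [1, 0, 0, -0.04, 0, 0, 0],
    [1, 0, 0, -0.04, 0, 0, 0],
    [1, 0, 0, -0.03, 0, 0, 0],
    [1, 0, 0, 0, 0, 0, 0],
    [1, 0, 0, 0, 0, 0, 0],
    [1, 0, 0, 0, 0, 0, 0],
  ],
)

```text
time_s: 40.1
eef_pos: [455.8, -191.4, 324.0]
ee_rot: [0.245, 0.044, 0.969, -0.01]
force: [-0.5, -0.7, -0.5]
grip_width: 0.001
grip_force: 0.0
```

```bash
python3 - <<'E'
from h import *
np.set_printoptions(precision=3,suppress=True)
p,R,s=pose();print(p,s["time_s"],s["force"])
for n in("side","top","wrist"):
    c=ctrl.capture(n)
    for nm,loc in(("green_stick_mid",(-141,0,34)),("orange_stick_mid",(-108,0,42)),("pull_mid",blade(0,0,0,0))):
        print(n,nm,[(np.round(d["point"]).tolist(),round(d["score"],2)) for d in ctrl.landmark_of(nm,c)[:4]],np.round(proj(W(loc),c),1),np.round(proj(W(blade(.06,0,0,0)),c),1))
    if n=="side":
        im=overlay(c,P,0)[60*4:225*4,290*4:460*4]
    if n=="top":
        a=overlay(c,P,0)[150*4:320*4,400*4:525*4]
M=np.zeros((544,800,3),np.uint8);M[:,:400]=cv2.resize(a,(400,544));M[:388,400:]=cv2.resize(im,(400,388));cv2.imwrite("pics/m9.png",M)
E
```

```text
[ 455.819 -191.373  323.987] 40.1 [-0.47  -0.687 -0.473]
side green_stick_mid [([209.0, 342.0], 0.94), ([388.0, 364.0], 0.92), ([427.0, 182.0], 0.9), ([264.0, 389.0], 0.74)] [427.4 182. ] [414.5 127.6]
side orange_stick_mid [([411.0, 177.0], 0.62)] [413.7 175.2] [414.5 127.6]
side pull_mid [([418.0, 129.0], 0.8)] [417.5 130.7] [414.5 127.6]
top green_stick_mid [([206.0, 229.0], 0.89), ([255.0, 312.0], 0.86), ([227.0, 177.0], 0.77), ([449.0, 299.0], 0.75)] [449.9 297.7] [468.4 277.2]
top orange_stick_mid [([454.0, 284.0], 0.46)] [451.8 283.3] [468.4 277.2]
top pull_mid [([467.0, 278.0], 0.71)] [467.3 280.7] [468.4 277.2]
wrist green_stick_mid [([592.0, 235.0], 0.82), ([311.0, 75.0], 0.65)] [311.3  75.7] [311.3 198.9]
wrist orange_stick_mid [([311.0, 112.0], 0.72)] [311.3 111.4] [311.3 198.9]
wrist pull_mid [([312.0, 188.0], 0.85)] [311.3 187.3] [311.3 198.9]
```

View pics/m9.png

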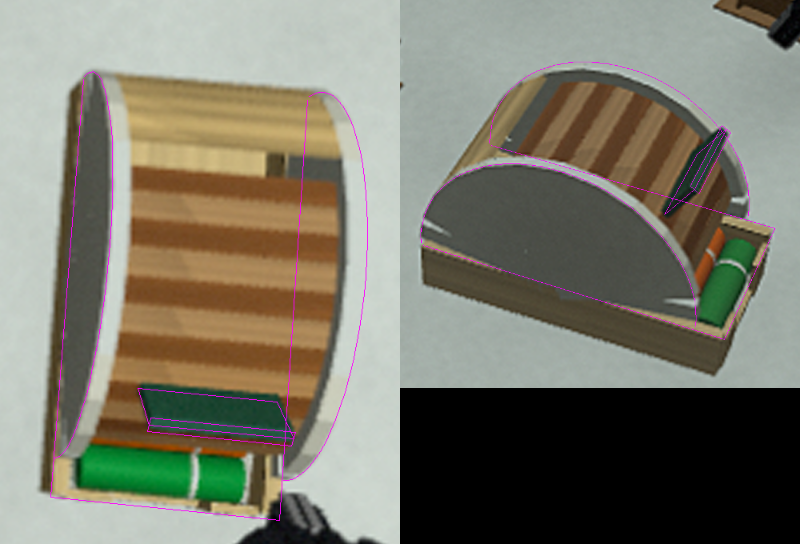

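The cover reads about 0 rad: the pull is at wrist row 188, against a modelled 187 when shut. Both sticks match their target points and nothing is touched, so I'll hand in.

```bash
python3 -c "
from rig import ctrl
print(ctrl.finish_job())"
```

```text
the job is handed in; nothing more can be done
None
```

I opened the cover, loaded green then orange at their rest points, and rolled the cover shut against its stop. I handed the job in at about 40 s; no verdict came back, but the last camera check matched all the target positions.

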